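# Empty the beaker of used sample pots into the flap-topped discard bin

### The arm

A 6-joint arm with a two-finger parallel gripper is mounted at the origin on the work surface. World frame = base frame: x ahead of the robot, y to its left, z up, the work surface at z = 0. Lengths are in m, angles in rad, forces in N, time in s.
With the tool pointing down it reaches from about 0.35 to 0.975 m from the base axis. Payload 4.9 kg.
Tool frame: the origin (TCP) lies between the finger pads; the fingertips stand 19 mm ahead of it and the grasp point (between the pads) is the TCP; z points along the fingers, y is the direction in which the jaws open and shut (so a half turn about z gives the same grasp; the last joint's range is limited). The gripper opens to 85 mm and grips with 20 to 120 N. Pads are 22 mm wide; open, the fingers measure 114 mm over their backs; the gripper's body (76 mm by 85 mm) begins 54 mm behind the grasp point. The pads swing forward as they close: fully open they stand 13 mm farther back than shut.
Start: joints at [1.057, 0.053, 1.613, -0, 1.476, -0.119], TCP at [0.24, 0.577, 0.25] pointing down, gripper open.
Joint ranges: [-3.01, 3.01], [-1.01, 2.22], [0.06, 2.58], [-1.02, 4.17], [0.09, 2.62], [-3.14, 3.14]. Speed limits (rad/s): [2.57, 2.57, 3.14, 3.14, 3.14, 3.14].

### API

Orientations are given as a unit quaternion [w, x, y, z].
In Python, from plant import state, grab_frame, calibration, job_done gives the robot as it stands. The module is installed in compiled form; this text tells all that it offers.
- The arm moves only by the tool servo_tool, never from a script. Its argument "deltas" is a list that holds one entry, the list of rows, each a list of 5 numbers: the finger opening in mm, from 0 to 85.4, then the shift along the world's x, y, z in mm, then the turn about the world's z in units of 6 degrees (1.0 is 6 degrees). A call has 1 to 5 rows; each row is the pose to reach, as a shift and turn from the pose commanded when the call began; what a row does not reach only later rows make up. A row lasts 1/8 s, in which the tool goes at most 62.5 mm and 10.7 degrees, less where a joint would pass 70% of its speed; a pose out of reach is approached as far as the arm can. A call with a gripper value outside its range is refused whole. The fingers move at their own pace and stop on an object; the grip force is fixed at half the most. Time passes only in rows, so rows that repeat a pose let the fingers close. It gives the time, the measured TCP pose, the force and the opening at its end, in the units of the state.
- state(): the state, without advancing time (a new reading comes with each control period).
- grab_frame(name): name is "scene" or "top" or "wrist"; returns the picture (480x640x3 uint8, red, green, blue); there is no depth.
- calibration(name): a dict with "intrinsics" (3x3 intrinsics, pixels), "k1" (the pictures are not rectified: a ray, as slopes to the right and down, at radius r is drawn at 1 + k1 r^2 times it, then the intrinsics apply), "world_from_camera" (4x4, takes a point from camera to world coordinates). Camera axes: x right, y down, z forward; pixel columns grow to the right and rows downward; lengths in m; the calibration is good to about 2 mm. A picture is of the moment at which its call begins: read the wrist's pose just before it. calibration takes no time and is no camera call; for the wrist camera it gives the pose at the moment of the call.
- job_done(): hands the job in, once; it reports no verdict.
The state is a dict: "time": time; "joint_pos": joint angles; "joint_vel": joint speeds; "joint_efforts": joint torques, N m; "tool_pos": TCP position; "tool_rot": TCP orientation; "contact_force": force on the tool from outside, world axes, zero at the start; "ft_torque": the same for the moment, N m; "gripper_width": opening from 0.0 (shut) to 1.0 (fully open).
Only numpy, scipy, OpenCV 4.12 (cv2) and the standard library are available. Lean on these libraries where they do the work, as an engineer would, in place of code of your own. Each camera call takes 0.05 s, during which the arm holds its last target.

### The job

Pick up the beaker of used sample pots by its handle, push the discard bin's sprung flap well in with the beaker's lip, not the gripper, and tip all seven pots into the bin. Then draw the beaker out so that the flap shuts, and set it down gently, upright, inside the blue wash-up tray; leave everything else on the bench where it is.

Things in the scene. Friction and masses are not known exactly. Their poses are not given: they have to be found in the camera images.
- beaker_grip (a point): middle of the beaker's handle, an opaque blue upright bar 14 mm wide (sideways), 16 mm thick, 62 mm long, 23 mm clear of the wall. 48 mm above the beaker's underside, 70 mm from its axis on its -x side. The rim is 54 mm higher and overhangs the gap, so the fingers must lean in from the handle side (about 45 degrees). Axes as beaker_center
- beaker_center (a point): centre of the translucent beaker, on its axis, 51 mm above its underside. 102 mm high, outside radius 30 mm at the foot widening straight to 48 mm at the rim, wall 3 mm, 0.11 kg empty. z: up its axis; handle on its -x side, pouring lip on its +x side (48 mm along +x, 51 mm along +z from here). It stands on the bench with seven pots in it
- bin: discard bin, fixed: clear box, yellow lid; 180 mm deep (its x), 170 mm wide (its y). Origin: centre of the underside; x from its low front to its high back, z up. Front wall 120 mm high; from there (x = -90 mm) the lid climbs at 28 degrees to 174 mm at x = +10 mm, then is flat, but for a black grip 185 mm high at x = 40 to 70 mm. The flap fills the slope's middle
- flap_hinge (a point): middle of the flap's hinge line, which runs across the bin (along its y) just behind the low front edge: 79 mm in front of the bin's centre, 126 mm above the bench; axes as the bin's
- flap (a joint): angle of the grey sprung flap, 108 mm wide, 92 mm from hinge to free edge. 0: shut, flush in the lid, rising from the hinge at 28 degrees; grows as its free upper edge goes down into the bin (level at 0.49, at most 1.2 rad). Spring: 0.07 N m when shut, 0.12 at 1 rad (some 2 N at 55 mm from the hinge). Open, it is a chute: the pots slide off it once it is past about 0.75 rad; their weight alone does not open it
- tray: shallow blue wash-up tray fixed to the bench, 170 mm (its x) by 210 mm (its y), walls 4 mm thick and 14 mm high, floor 4 mm above the bench. Origin: centre of its underside; z up
- pot0_center (a point): centre of used sample pot 0: white snap-cap pot, 22 mm in diameter, 27 mm long along its z, green cap, 12 g, smooth (slides at friction about 0.2, so a wall under it must slope down by some 15 to 20 degrees)
- pot1_center (a point): centre of used sample pot 1: white snap-cap pot, 22 mm in diameter, 27 mm long along its z, red cap, 12 g, smooth (slides at friction about 0.2, so a wall under it must slope down by some 15 to 20 degrees)
- pot2_center (a point): centre of used sample pot 2: white snap-cap pot, 22 mm in diameter, 27 mm long along its z, yellow cap, 12 g, smooth (slides at friction about 0.2, so a wall under it must slope down by some 15 to 20 degrees)
- pot3_center (a point): centre of used sample pot 3: white snap-cap pot, 22 mm in diameter, 27 mm long along its z, green cap, 12 g, smooth (slides at friction about 0.2, so a wall under it must slope down by some 15 to 20 degrees)
- pot4_center (a point): centre of used sample pot 4: white snap-cap pot, 22 mm in diameter, 27 mm long along its z, red cap, 12 g, smooth (slides at friction about 0.2, so a wall under it must slope down by some 15 to 20 degrees)
- pot5_center (a point): centre of used sample pot 5: white snap-cap pot, 22 mm in diameter, 27 mm long along its z, yellow cap, 12 g, smooth (slides at friction about 0.2, so a wall under it must slope down by some 15 to 20 degrees)
- pot6_center (a point): centre of used sample pot 6: white snap-cap pot, 22 mm in diameter, 27 mm long along its z, green cap, 12 g, smooth (slides at friction about 0.2, so a wall under it must slope down by some 15 to 20 degrees)
- jar: bystander: glass jar of clean small tubes, 86 mm across, 140 mm high; origin at the centre of its underside
- rack: bystander: green tube rack, 85 by 125 mm (x, y), 45 mm high (tubes to 55); origin at the centre of its underside
- dish: bystander: clear Petri dish with green leaf pieces, 90 mm across, 15 mm high; origin at the centre of its underside
- jar_lid: bystander: black screw lid, 82 mm across, 18 mm high; origin at the centre of its underside
- bottle: bystander: brown reagent bottle with blue cap, 60 mm across, 125 mm high; origin at the centre of its underside
- pipette: bystander: grey micropipette lying down, about 260 mm long along its x, up to 36 mm high; origin on the bench below its middle

How it is judged:
By the outcome, as a careful person would: the job done as asked, in the order asked, and still so for the second after the job is handed in, with the robot touching nothing.
It also fails if it takes over 72 s, if anything falls off the work surface, if the arm or the gripper's body presses on something with over 40 N, if the wrist force passes 120 N, or if a joint passes its speed limit or range.

## Working session

There is one attempt and no reset: what is moved stays moved. The work goes in short steps, Python scripts to look and compute and a tool call to move; the robot and the scene stay as the last step left them, time stands still between calls to the robot, and variables do not carry over. Pictures are saved under pics/ and viewed, and the job is handed in when it is done.

Besides the shell and the picture viewer there is one more tool, called after "Emit:" as name(argument=value, ...) on one line, values as JSON. servo_tool: Moves the arm, as the interface text tells. Its arguments: {"type":"object","properties":{"deltas":{"type":"array","items":{"type":"array","items":{"type":"array","items":{"type":"number"}}}}},"required":["deltas"]}

```bash
mkdir -p pics; ls; cat > h.py <<'E'
import numpy as np, cv2
from plant import state, grab_frame, calibration
def snap(cam,name):
    im=grab_frame(cam); cv2.imwrite(f'pics/{name}.png',im[:,:,::-1]); return im
def ray(cal,u,v):
    K=np.array(cal['intrinsics']);k=cal['k1'];T=np.array(cal['world_from_camera'])
    d=np.array([(u-K[0,2])/K[0,0],(v-K[1,2])/K[1,1]]);x=d.copy()
    for _ in range(30): x=d/(1+k*(x@x))
    return T[:3,3],T[:3,:3]@np.array([x[0],x[1],1.])
def onz(cal,u,v,z):
    o,d=ray(cal,u,v); return o+d*(z-o[2])/d[2]
def proj(cal,p):
    K=np.array(cal['intrinsics']);k=cal['k1'];T=np.array(cal['world_from_camera'])
    c=T[:3,:3].T@(np.array(p,float)-T[:3,3]); x=c[:2]/c[2]; x=x*(1+k*(x@x))
    return np.array([K[0,0]*x[0]+K[0,2],K[1,1]*x[1]+K[1,2]])
E
python3 - <<'E'
from h import *
s=state()
for k,v in s.items(): print(k,np.round(v,3))
for c in('scene','top','wrist'):
    cal=calibration(c);print(c,np.round(cal['intrinsics'],1).tolist(),cal['k1'],np.round(cal['world_from_camera'],3).tolist());snap(c,c+'0')
E
```

```text
pics
time 0.0
joint_pos [ 1.057  0.053  1.614  0.     1.476 -0.119]
joint_vel [-0.    -0.001  0.001  0.001  0.002  0.   ]
joint_efforts [ 0.0000e+00 -3.9366e+01 -3.7018e+01 -0.0000e+00  7.0000e-03 -0.0000e+00]
tool_pos [0.24  0.576 0.249]
tool_rot [-0.     0.196  0.981 -0.001]
contact_force [0.874 0.149 0.124]
ft_torque [-0.029  0.015 -0.045]
gripper_width 1.003
scene [[529.7, 0.0, 328.0], [0.0, 529.7, 243.4], [0.0, 0.0, 1.0]] -0.08970935416693321 [[0.711, 0.488, -0.507, 1.043], [0.703, -0.51, 0.495, -0.454], [-0.017, -0.709, -0.705, 0.767], [0.0, 0.0, 0.0, 1.0]]
top [[524.0, 0.0, 329.7], [0.0, 524.0, 238.5], [0.0, 0.0, 1.0]] 0.03448817105890883 [[0.007, -0.999, 0.045, 0.519], [-1.0, -0.008, -0.023, 0.008], [0.023, -0.045, -0.999, 1.35], [0.0, 0.0, 0.0, 1.0]]
wrist [[357.5, 0.0, 317.3], [0.0, 357.5, 242.6], [0.0, 0.0, 1.0]] -0.028619992593048916 [[0.384, 0.881, 0.278, 0.169], [0.923, -0.365, -0.118, 0.607], [-0.003, 0.302, -0.953, 0.373], [0.0, 0.0, 0.0, 1.0]]
```

View pics/top0.png

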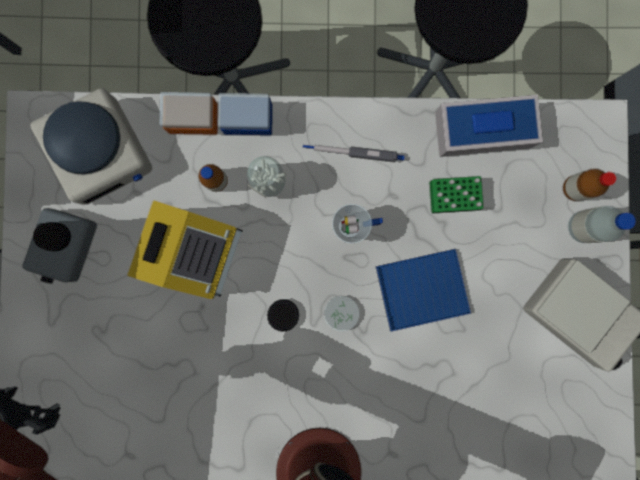

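View pics/scene0.png

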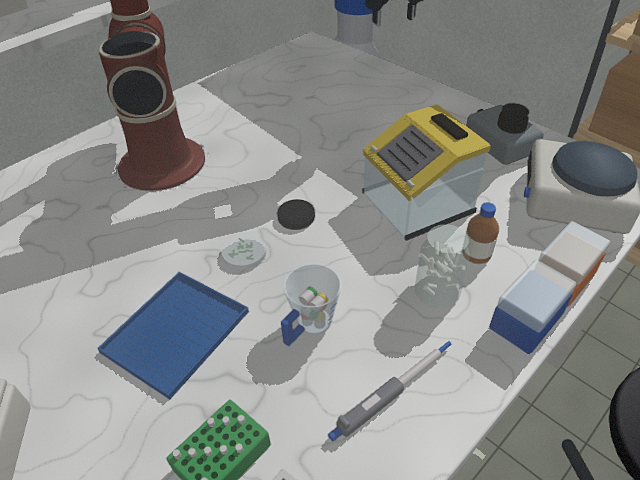

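View pics/wrist0.png

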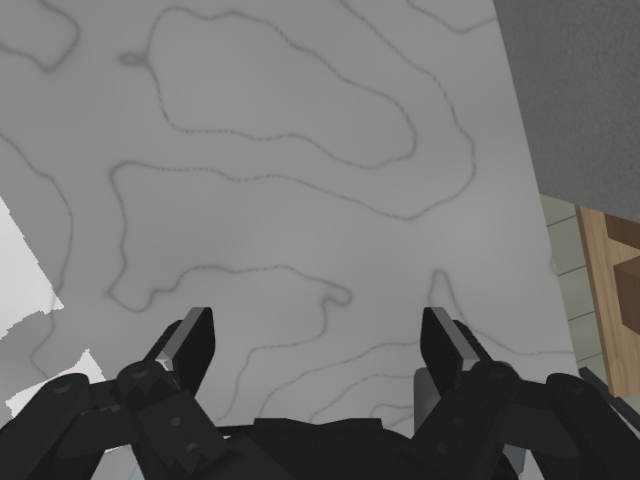

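```bash
python3 - <<'E'
import cv2
im=cv2.imread('pics/top0.png')
cv2.imwrite('pics/c1.png',cv2.resize(im[190:310,115:255],None,fx=5,fy=5,interpolation=cv2.INTER_CUBIC))
cv2.imwrite('pics/c2.png',cv2.resize(im[190:340,320:480],None,fx=5,fy=4,interpolation=cv2.INTER_CUBIC))
im=cv2.imread('pics/scene0.png')
cv2.imwrite('pics/c3.png',cv2.resize(im[95:245,350:500],None,fx=4,fy=4,interpolation=cv2.INTER_CUBIC))
cv2.imwrite('pics/c4.png',cv2.resize(im[255:355,265:365],None,fx=6,fy=6,interpolation=cv2.INTER_CUBIC))
E
```

```text
(no output)
```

View pics/c1.png

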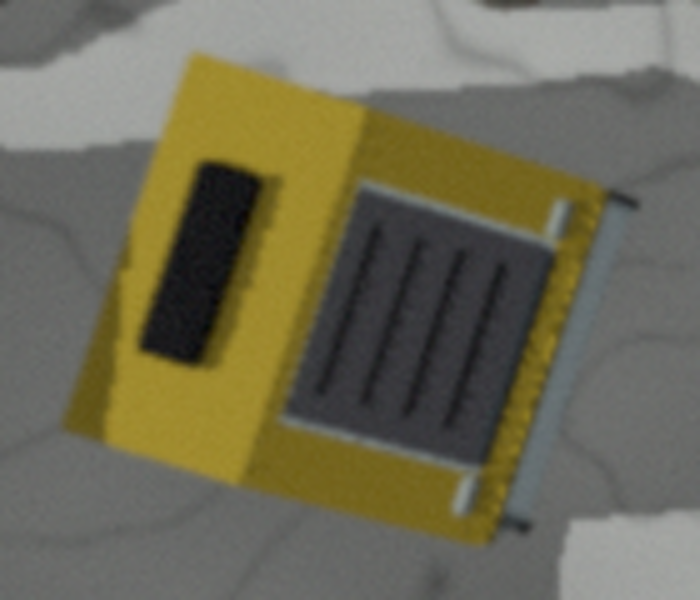

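View pics/c2.png

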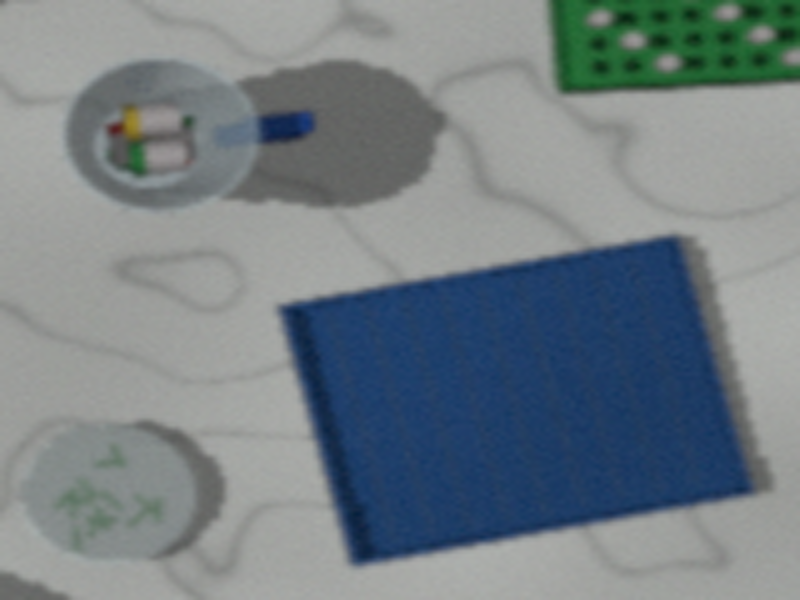

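View pics/c3.png

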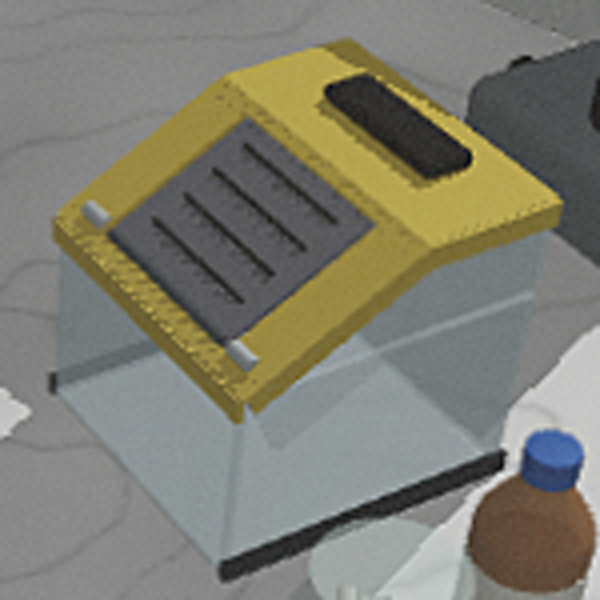

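View pics/c4.png

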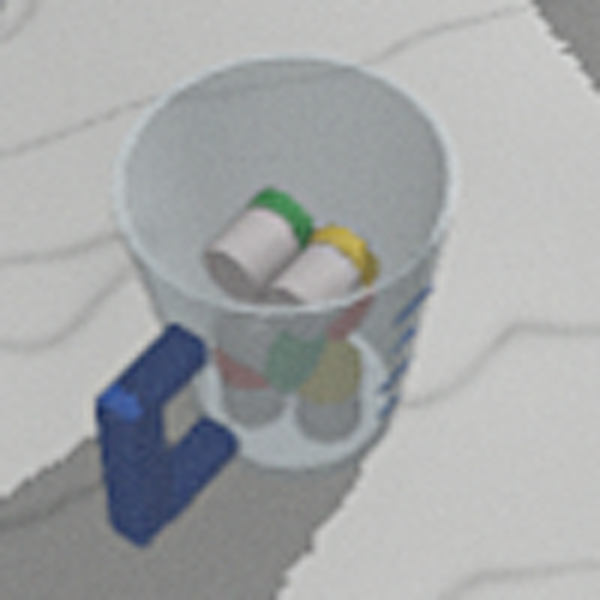

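```bash
python3 - <<'E'
from h import *
c=calibration('top')
P=lambda u,v,z:onz(c,u,v,z)[:2]
def show(n,L):
    q=[P(*l) for l in L]; print(n,np.round(np.array(q)*1000,1).tolist()); return q
f=show('front',[(236,227,.12),(213,298.6,.12)])
r=show('ridge',[(188,211.6,.174),(163,287,.174)])
b=show('back',[(153,201,.174),(128.6,276,.174)])
h=show('hinge',[(225.6,239.4,.126),(212.4,283.6,.126)])
u=show('flaptop',[(187.4,226.6,.169),(172,274,.169)])
F,R,B,H,U=[np.mean(x,0) for x in(f,r,b,h,u)]
print('mid',np.round(np.array([F,R,B,H,U])*1000,1))
for q in(f,r,b,h,u): d=np.array(q[0])-q[1];print('w',np.linalg.norm(d),np.degrees(np.arctan2(d[1],d[0])))
d=B-F;print('len',np.linalg.norm(d),np.degrees(np.arctan2(d[1],d[0])))
rim=P(352.5,223.5,.102);foot=P(349,225,.003);bar=P(380.6,220.5,.079);be=P(383,220.5,.079)
print('rim',rim,'foot',foot,'bar',bar,be,'d',np.linalg.norm(bar-rim),np.linalg.norm(be-rim),np.degrees(np.arctan2(*(rim-bar)[::-1])))
t=show('tray',[(376.6,266.2,.014),(458,249,.014),(471.4,312.5,.014),(391,330.8,.014)])
print(np.mean(t,0),np.linalg.norm(t[0]-t[1]),np.linalg.norm(t[1]-t[2]))
for n,l in dict(bottle=(209,174,.125),jar=(264,172,.14),dish=(343,312,.015),lid=(283,315,.018),rack=(456,194,.045)).items():print(n,P(*l))
E
```

```text
front [[600.2, 199.7], [433.1, 250.1]]
ridge [[630.1, 298.2], [462.1, 349.6]]
back [[653.0, 375.8], [486.0, 425.1]]
hinge [[570.7, 222.3], [468.1, 250.9]]
flaptop [[596.8, 300.2], [490.8, 332.0]]
mid [[516.6 224.9]
 [546.1 323.9]
 [569.5 400.4]
 [519.4 236.6]
 [543.8 316.1]]
w 0.17447664945075353 -16.791282075057506
w 0.17570269339539246 -17.006010643734523
w 0.17411568311953873 -16.458345909476503
w 0.10650429995764617 -15.574205725537132
w 0.11076101783095722 -16.689065646795385
len 0.18332241365500127 73.25577337723982
rim [ 0.61222098 -0.07454964] foot [ 0.61563258 -0.07210431] bar [ 0.62187133 -0.14459641] [ 0.62192367 -0.15045716] d 0.07070840988879722 0.07652512437231418 97.84426236764651
tray [[510.1, -142.5], [555.7, -351.1], [394.4, -384.4], [346.9, -179.5]]
[ 0.45176804 -0.26436729] 0.21345104847546947 0.16472876685753965
bottle [0.72330027 0.26336027]
jar [0.72707249 0.13392036]
dish [ 0.3936023  -0.05738019]
lid [0.38564218 0.09412543]
rack [ 0.69300829 -0.33812844]
```

Emit:
servo_tool(deltas=[[[85, 25, -48, 0, -0.7], [85, 51, -96, 0, -1.4], [85, 76, -144, 0, -2.1], [85, 102, -192, 0, -2.8], [85, 127, -240, 0, -3.5]]])

```text
time: 0.78
tool_pos: [0.3678, 0.3353, 0.25]
tool_rot: [0.0, 0.373, 0.928, -0.0]
contact_force: [0.4, 0.8, 0.2]
gripper_width: 0.992
```

Emit:
servo_tool(deltas=[[[85, 25, -48, 0, -0.7], [85, 51, -96, 0, -1.4], [85, 76, -144, 0, -2.1], [85, 102, -192, 0, -2.8], [85, 127, -240, 0, -3.5]]])

```text
time: 1.4
tool_pos: [0.4948, 0.0952, 0.2501]
tool_rot: [0.0, 0.536, 0.844, 0.0]
contact_force: [0.0, 0.3, 0.5]
gripper_width: 0.997
```

Emit:
servo_tool(deltas=[[[85, 25, -48, -10, -0.7], [85, 51, -96, -20, -1.4], [85, 76, -144, -30, -2.1], [85, 102, -192, -40, -2.8], [85, 127, -240, -50, -2.9]]])

```text
time: 2.02
tool_pos: [0.6219, -0.1448, 0.1996]
tool_rot: [-0.0, 0.657, 0.754, -0.0]
contact_force: [0.4, 1.3, 0.1]
gripper_width: 0.998
```

```bash
python3 - <<'E'
from h import *
s=state()
for k,v in s.items(): print(k,np.round(v,3))
snap('wrist','w1');snap('scene','s1')
E
```

```text
time 2.025
joint_pos [-0.345  0.119  1.628  0.     1.395 -0.484]
joint_vel [-0.486  0.688 -0.598  0.002 -0.1   -0.416]
joint_efforts [  1.182 -44.237 -33.411  -0.116   0.145   0.418]
tool_pos [ 0.622 -0.145  0.2  ]
tool_rot [-0.     0.657  0.754 -0.   ]
contact_force [0.4   1.262 0.136]
ft_torque [-0.01  -0.023  0.001]
gripper_width 0.998
```

View pics/w1.png

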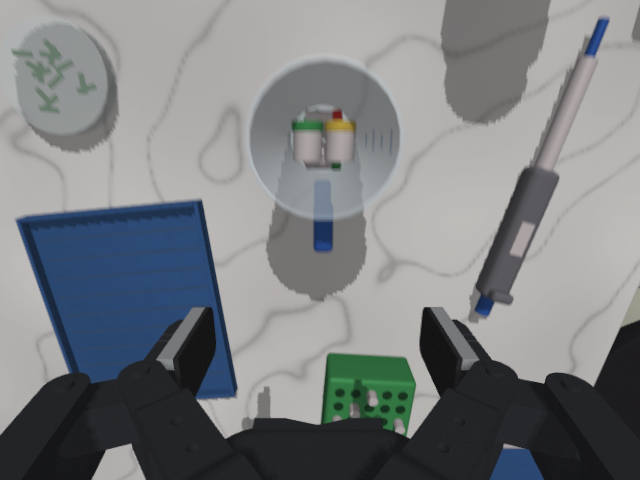

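View pics/s1.png

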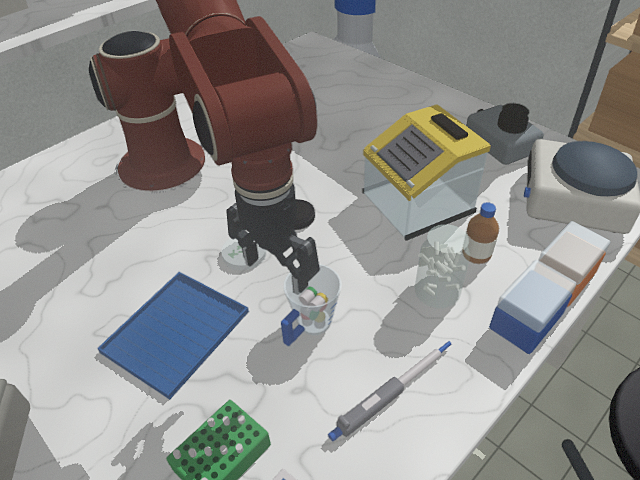

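```bash
python3 - <<'E'
from h import *
c=calibration('wrist');s=state();print(s['tool_pos'],np.round(c['world_from_camera'],3).tolist())
P=lambda u,v,z:np.round(onz(c,u,v,z)[:2]*1000,1)
print('rim',P(324.5,136.5,.102),'rimL,R',P(248,137,.102),P(401,137,.102),'barend',P(323,245,.079),P(323,251,.079))
E
```

```text
[ 0.62170319 -0.14729595  0.19767418] [[0.991, 0.13, 0.038, 0.612], [0.135, -0.944, -0.3, -0.07], [-0.003, 0.302, -0.953, 0.321], [0.0, 0.0, 0.0, 1.0]]
rim [616.  -73.7] rimL,R [571.2 -80. ] [660.7 -67.8] barend [ 625.8 -147.8] [ 626.4 -152.3]
```

Emit:
servo_tool(deltas=[[[85, 2, 2, -30, 0], [85, 2, 2, -60, 0], [85, 2, 2, -90, 0], [85, 2, 2, -110, 0], [85, 2, 2, -125, 0]]])

```text
time: 2.75
tool_pos: [0.6232, -0.1408, 0.0744]
tool_rot: [-0.0, 0.656, 0.755, -0.0]
contact_force: [-0.4, -0.3, 0.3]
gripper_width: 0.993
```

```bash
python3 - <<'E'
from h import *
s=state();print(s['tool_pos'],s['contact_force'])
snap('wrist','w2');snap('scene','s2');print(state()['tool_pos'])
im=cv2.imread('pics/s2.png');cv2.imwrite('pics/s2c.png',cv2.resize(im[200:360,200:380],None,fx=4,fy=3.5))
E
```

```text
[ 0.62315561 -0.14076658  0.07437324] [-0.42981087 -0.30951956  0.31285997]
[ 0.6223384  -0.14057786  0.0734968 ]
```

View pics/w2.png

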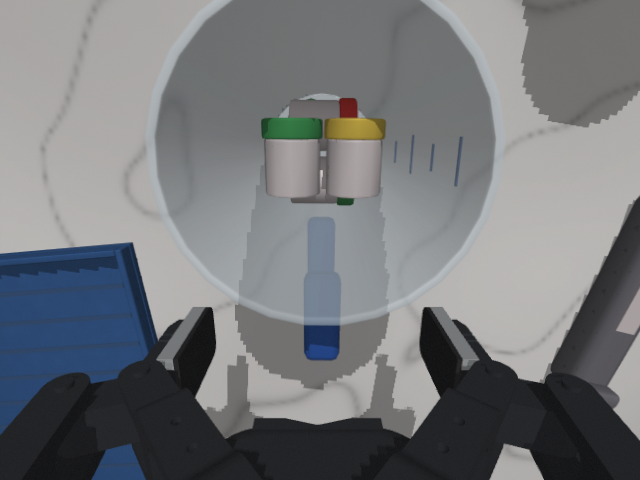

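View pics/s2c.png

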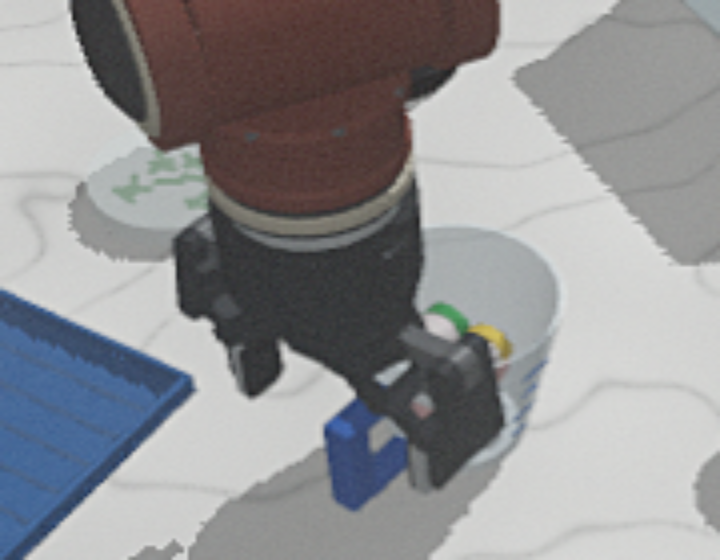

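```bash
python3 - <<'E'
from h import *
c=calibration('wrist')
P=lambda u,v,z:np.round(onz(c,u,v,z)[:2]*1000,1)
print('bartop near edge',P(322,359,.079),P(322,346,.079), P(305,352,.079),P(339,352,.079))
print('rim',P(153,145,.102),P(501,145,.102),P(327,-20,.102),P(322,322,.102),state()['tool_pos'])
for p in ([.6235,-.1434,.079],[.6235,-.1434,.062]): print(proj(c,p))
E
```

```text
bartop near edge [ 625.5 -147.5] [ 624.6 -141.7] [ 618.5 -145.3] [ 631.5 -143.4]
rim [570.1 -73.3] [659.5 -60.6] [609.4 -30.6] [ 621.  -118.3] [ 0.6223384  -0.14057786  0.0734968 ]
[318.50683818 349.3826023 ]
[318.49138272 326.26241306]
```

Emit:
servo_tool(deltas=[[[85, 2, -1, -6, 0], [85, 2, -1, -11, 0], [50, 2, -1, -11, 0], [10, 2, -1, -11, 0], [5, 2, -1, -11, 0]]])

```text
time: 3.48
tool_pos: [0.6256, -0.1422, 0.0647]
tool_rot: [0.0, 0.656, 0.755, 0.0]
contact_force: [-0.2, -0.1, 0.4]
gripper_width: 0.371
```

Emit:
servo_tool(deltas=[[[5, 0, 0, 0, 0], [5, 0, 0, 0, 0], [5, 0, 0, 0, 0]]])

```text
time: 3.85
tool_pos: [0.6256, -0.1423, 0.0647]
tool_rot: [0.0, 0.656, 0.755, 0.0]
contact_force: [-1.0, -0.1, 1.9]
gripper_width: 0.154
```

Emit:
servo_tool(deltas=[[[5, 0, 0, 0, 0], [5, 0, 0, 5, 0], [5, 0, 0, 15, 0], [5, 0, 0, 30, 0], [5, 0, 0, 40, 0]]])

```text
time: 4.47
tool_pos: [0.626, -0.1423, 0.1062]
tool_rot: [0.001, 0.656, 0.755, 0.0]
contact_force: [0.2, 0.5, -2.0]
gripper_width: 0.152
```

```bash
python3 - <<'E'
from h import *
s=state();print(s['tool_pos'],s['contact_force'],s['ft_torque'],s['gripper_width'])
snap('wrist','w3');snap('scene','s3')
im=cv2.imread('pics/s3.png');cv2.imwrite('pics/s3c.png',cv2.resize(im[200:360,200:380],None,fx=4,fy=3.5))
E
```

```text
[ 0.62603055 -0.14228636  0.10617284] [ 0.23735271  0.4862952  -1.99370097] [-0.17271681 -0.0208547   0.02574347] 0.15228609960203582
```

View pics/s3c.png

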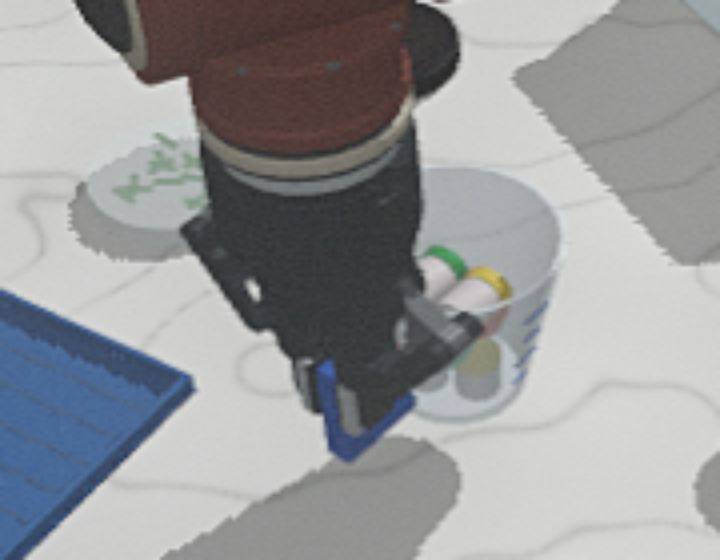

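View pics/w3.png

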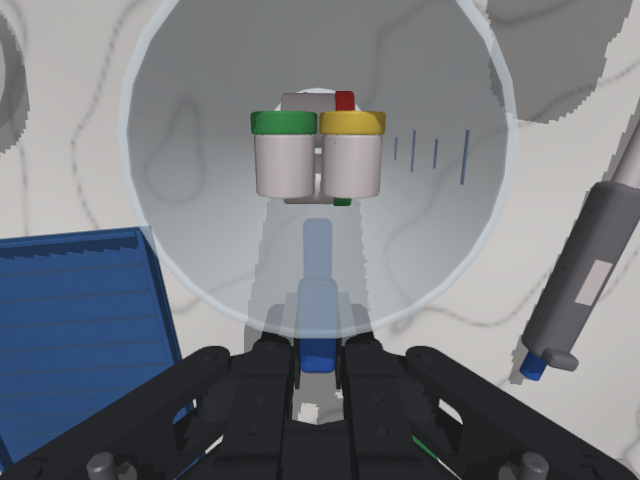

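```bash
python3 - <<'E'
from h import *
c=calibration('scene');ct=calibration('top')
P=lambda u,v,z:onz(c,u,v,z)[:2]*1000
L=dict(front=[(363.5,150,.12),(411,196.5,.12)],ridge=[(407.5,113.8,.174),(458.3,157,.174)],hinge=[(376.8,153,.126),(407.5,180.5,.126)],ftop=[(411.8,124.5,.169),(443.8,150.5,.169)])
n=np.array([.9576,-.2882]);a=np.array([.2882,.9576])
for k,q in L.items():
    A,B=P(*q[0]),P(*q[1]);m=(A+B)/2;d=B-A
    print(k,np.round(A,1),np.round(B,1),np.linalg.norm(d),np.degrees(np.arctan2(d[1],d[0])),'perp',m@n,'along',m@a)
for k,m in dict(front=[516.6,224.9],ridge=[546.1,323.9],hinge=[519.4,236.6],ftop=[543.8,316.1]).items(): print(k,np.array(m)@n,np.array(m)@a)
# rim from scene
print('rim scene centre',P(312.5,290-8,.102), 'TCP check proj', proj(c,state()['tool_pos']),proj(ct,state()['tool_pos']))
E
```

```text
front [436.5 249.9] [603.8 198.5] 174.98599622582998 -17.098789136978883 perp 433.4694009276396 along 364.5717702040711
ridge [465.8 354.2] [632.8 298.8] 175.8853035352172 -18.35561533855688 perp 431.91848869404413 along 470.9334668496782
hinge [469.3 254.3] [572.7 226. ] 107.27169483179841 -15.335061560530823 perp 429.72068028272815 along 380.1181424884902
ftop [493.7 334. ] [596.5 303.4] 107.26871671676575 -16.55072445480249 perp 430.15532648641874 along 462.2714399921048
front 429.87998000000005 364.24836000000005
ridge 429.59738000000004 467.55265999999995
hinge 429.18931999999995 376.25924
ftop 429.64286 459.42052
rim scene centre [610.90228742 -69.80765287] TCP check proj [286.19413203 310.44842237] [381.15005411 217.54977993]
```

Emit:
servo_tool(deltas=[[[5, -8, 14, 10, -0.2], [5, -23, 40, 25, -0.6], [5, -40, 68, 40, -1.1], [5, -57, 98, 50, -1.6], [5, -75, 128, 59, -2.1]]])

```text
time: 5.2
tool_pos: [0.5497, -0.0132, 0.1636]
tool_rot: [-0.0, 0.736, 0.677, 0.0]
contact_force: [-0.8, 0.8, -1.7]
gripper_width: 0.154
```

Emit:
servo_tool(deltas=[[[5, -17, 29, 0, -0.5], [5, -35, 59, 0, -1.0], [5, -50, 87, 0, -1.5], [5, -62, 108, 0, -1.8], [5, -70, 119, 0, -2.0]]])

```text
time: 5.82
tool_pos: [0.4794, 0.1059, 0.163]
tool_rot: [-0.0, 0.802, 0.598, -0.0]
contact_force: [-0.2, 0.4, -1.6]
gripper_width: 0.156
```

```bash
python3 - <<'E'
from h import *
s=state();print(s['tool_pos'],s['tool_rot'],s['contact_force'],s['ft_torque'],s['gripper_width'])
snap('wrist','w4');snap('scene','s4');print(state()['tool_pos'])
im=cv2.imread('pics/s4.png');cv2.imwrite('pics/s4c.png',cv2.resize(im[80:300,240:500],None,fx=3,fy=2.7))
E
```

```text
[0.47937592 0.10590946 0.16300462] [-2.50475473e-04  8.01736874e-01  5.97677045e-01 -2.68135403e-04] [-0.21206913  0.39707861 -1.64035825] [-0.08630507 -0.03548421 -0.01361019] 0.1561387770586163
[0.47941586 0.10578532 0.16295833]
```

View pics/s4c.png

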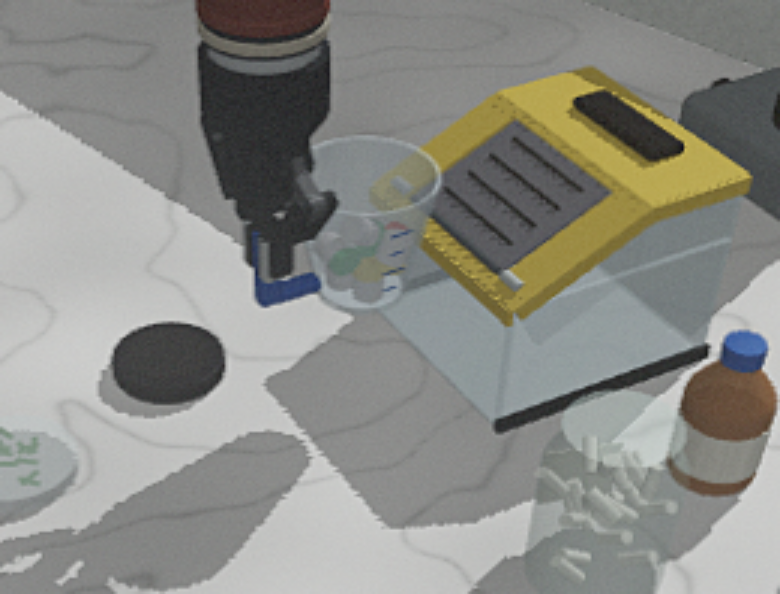

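View pics/w4.png

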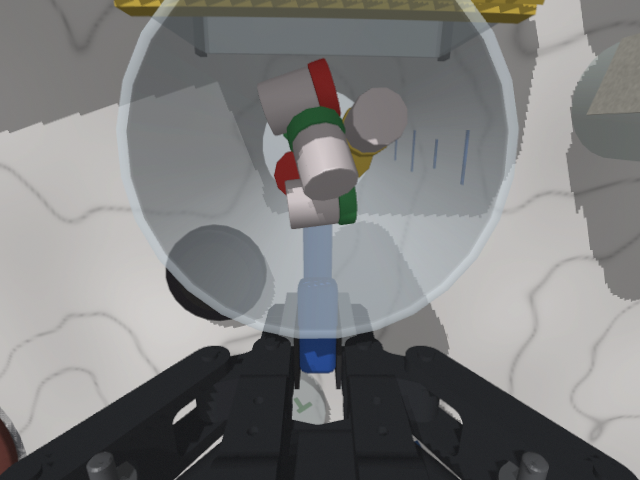

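```bash
python3 - <<'E'
from h import *
im=cv2.imread('pics/w4.png');cv2.imwrite('pics/w4c.png',cv2.resize(im[0:80,80:580],None,fx=1.6,fy=4))
c=calibration('wrist');s=state();G=s['tool_pos'][:2]*1000
q=s['tool_rot'];th=2*np.arctan2(q[2],q[1]);a=np.array([np.cos(th),np.sin(th)]);n=np.array([a[1],-a[0]])
print(np.degrees(th))
for uv in [(117,8),(540,14),(122,133),(515,133)]:
    z=.12 if uv[1]<100 else .2
    p=onz(c,*uv,z)[:2]*1000;print(uv,p,'along',(p-G)@a,'perp',(p-G)@n)
E
```

```text
73.48691614898705
(117, 8) [436.04690955 250.28659166] along 126.21435707160944 perp -82.65240623955842
(540, 14) [603.30060442 198.74491766] along 124.33776216494664 perp 92.35279653200175
(122, 133) [457.49413053 192.65479817] along 77.05563099121314 perp -45.70884714815091
(515, 133) [545.80969182 166.56666177] along 77.14581444079867 perp 46.37926877170709
```

View pics/w4c.png

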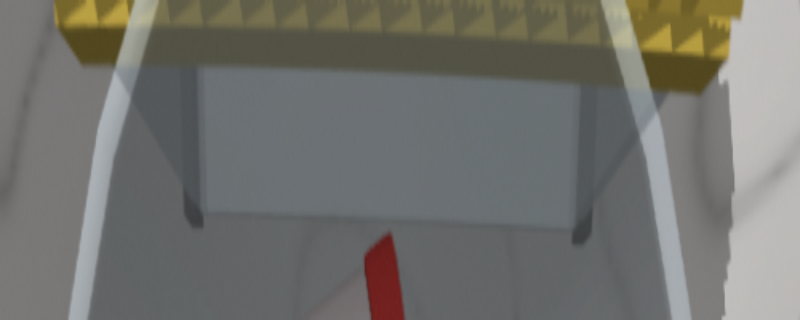

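Emit:
servo_tool(deltas=[[[5, 4, 0, 7, -0.05], [5, 6, 6, 7, -0.05], [5, 8, 12, 7, -0.05], [5, 9, 17, 7, -0.05], [5, 9, 17, 7, -0.05]]])

```text
time: 6.55
tool_pos: [0.4894, 0.1222, 0.1701]
tool_rot: [-0.0, 0.803, 0.596, -0.0]
contact_force: [-0.5, -0.7, -2.3]
gripper_width: 0.154
```

```bash
cat >> h.py <<'E'
A=np.array([.2907,.9568]);N=np.array([.9568,-.2907])
E_AL=364.5; MID=432.8
def binG(p):
    p=np.array(p)*1000; return np.array([p[:2]@A-np.array([0])[0], p[:2]@N, p[2]])
def Gt(t,s,g=(-70,65),E=(-90,120)):
    t=np.radians(t);q=np.array([30+.1737*s,.9848*s])-np.array(g)
    r=np.array([q[0]*np.cos(t)+q[1]*np.sin(t),-q[0]*np.sin(t)+q[1]*np.cos(t)])
    return np.array(E)-r
E
python3 - <<'E'
from h import *
s=state();print(s['tool_pos'],s['contact_force'],s['ft_torque'],s['gripper_width'])
# recompute along with this A using same reference: E point mid from wrist
em=(np.array([436.05,250.29])+np.array([603.3,198.74]))/2
print('E along',em@A,'mid perp',em@N, 'G',s['tool_pos'][:2]@A*1000,s['tool_pos'][:2]@N*1000)
snap('wrist','w5')
for t in range(0,106,5): print(t,np.round(Gt(t,15),1))
E
```

```text
[0.48935006 0.12222496 0.17006646] [-0.51845485 -0.72438729 -2.28637055] [-0.08426208  0.05339351 -0.01477827] 0.15418954165808094
E along 365.8854745 mid perp 431.95852949999994 G 259.19890217694973 432.67934343022745
0 [-192.6  170.2]
5 [-187.8  179. ]
10 [-182.3  187.3]
15 [-176.1  195.1]
20 [-169.2  202.3]
25 [-161.8  208.9]
30 [-153.7  214.8]
35 [-145.2  220. ]
40 [-136.3  224.4]
45 [-127.   228.1]
50 [-117.5  230.9]
55 [-107.7  232.9]
60 [-97.8 234. ]
65 [-87.8 234.2]
70 [-77.9 233.6]
75 [-68.  232.1]
80 [-58.4 229.8]
85 [-48.9 226.6]
90 [-39.8 222.6]
95 [-31.  217.8]
100 [-22.7 212.3]
105 [-14.9 206.1]
```

View pics/w5.png

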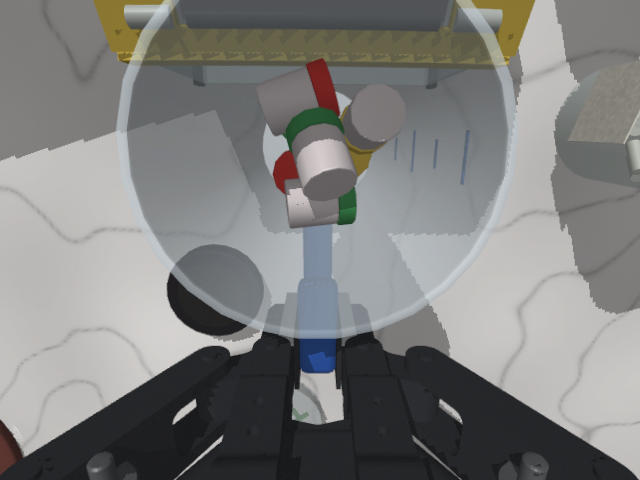

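```bash
python3 - <<'E'
from h import *
c=calibration('wrist');s=state();G=s['tool_pos'][:2]*1000
q=s['tool_rot'];th=2*np.arctan2(q[2],q[1]);a=np.array([np.cos(th),np.sin(th)]);n=np.array([a[1],-a[0]]);print(np.degrees(th),s['tool_pos'])
for uv,z in [((125,16),.13),((501,18),.13),((178,16),.13),((451,18),.13),((120,133),.207),((517,133),.207),((119,50),.12),((527,54),.12),((300,50),.12),((119,58),.115),((521,63),.115)]:
    p=onz(c,*uv,z)[:2]*1000;print(uv,'along',(p-G)@a,'perp',(p-G)@n)
im=cv2.imread('pics/w5.png');cv2.imwrite('pics/w5c.png',cv2.resize(im[0:80,80:580],None,fx=1.6,fy=4))
E
```

```text
73.10523497810851 [0.4892759  0.12205865 0.17006822]
(125, 16) along 122.41217362663079 perp -78.27644692951532
(501, 18) along 121.75621335812555 perp 74.85035057447494
(178, 16) along 122.08457973454999 perp -56.49355871506427
(451, 18) along 121.42807486280876 perp 54.307444498539326
(120, 133) along 77.08316590809717 perp -46.23064414983094
(517, 133) along 77.17432839142012 perp 46.919713089101904
(119, 50) along 111.79476396686013 perp -87.66946646334873
(527, 54) along 110.4288357053558 perp 93.10254957165988
(300, 50) along 111.15770401713222 perp -7.562265917316974
(119, 58) along 109.44641704622298 perp -90.6927258239948
(521, 63) along 107.55352631377671 perp 93.58115911185342
```

View pics/w5c.png

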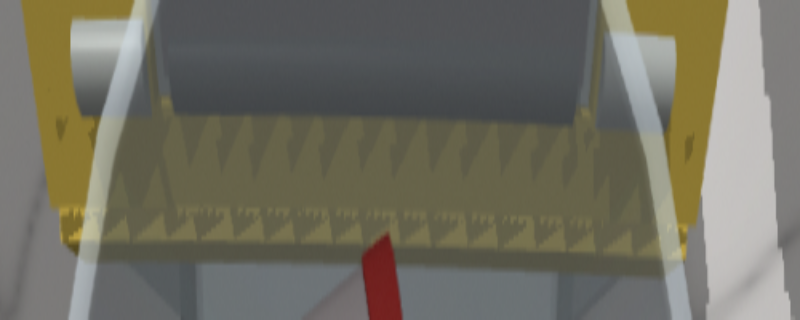

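Emit:
servo_tool(deltas=[[[5, 1, 6.5, 0, 0], [5, 2.4, 11, 9, 0], [5, 4, 16.4, 17, 0], [5, 5.8, 22.3, 25, 0], [5, 5.8, 22.3, 25, 0]]])

```text
time: 7.22
tool_pos: [0.4957, 0.144, 0.1968]
tool_rot: [0.001, 0.803, 0.596, 0.0]
contact_force: [-2.8, -4.5, 3.1]
gripper_width: 0.156
```

```bash
python3 - <<'E'
from h import *
s=state();print(s['tool_pos'],s['contact_force'],s['ft_torque'],s['gripper_width'],s['tool_pos'][:2]@A*1000-458.5)
snap('wrist','w6');snap('scene','s6')
im=cv2.imread('pics/s6.png');cv2.imwrite('pics/s6c.png',cv2.resize(im[80:300,240:500],None,fx=3,fy=2.7))
E
```

```text
[0.49565092 0.14402458 0.19680426] [-2.79704039 -4.54725823  3.13750467] [-0.75302018  0.6063132   0.02865279] 0.15553346285802452 -176.61156343385778
```

View pics/s6c.png

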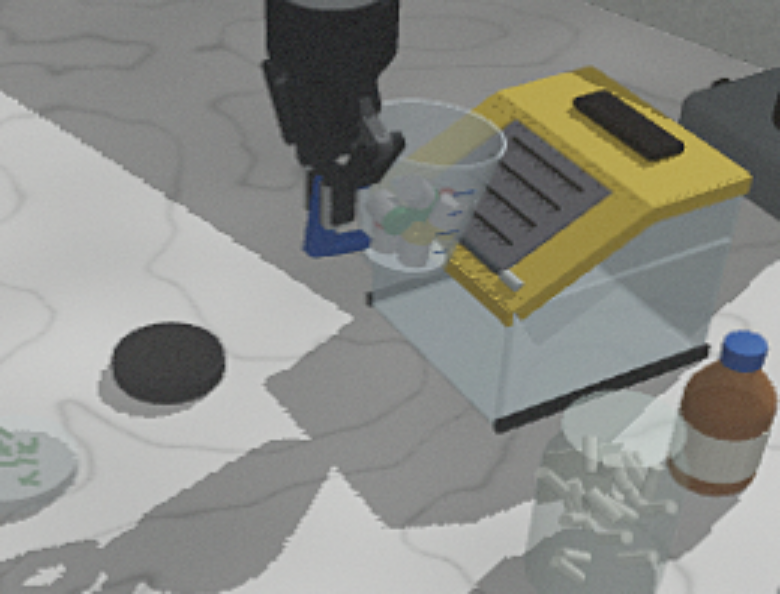

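View pics/w6.png

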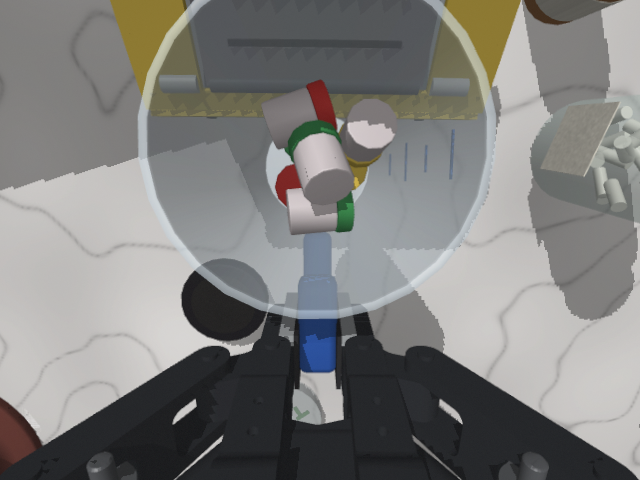

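```bash
cat >> h.py <<'E'
def bpt(tp,th,t,pts,g=(-70,65)):
    """beaker-frame pts (mm) -> world m; tp TCP m, th heading rad, t tilt deg"""
    t=np.radians(t);pts=np.atleast_2d(np.array(pts,float));x=pts[:,0]-g[0];y=pts[:,1];z=pts[:,2]-g[1]
    X=x*np.cos(t)+z*np.sin(t);Z=-x*np.sin(t)+z*np.cos(t)
    a=np.array([np.cos(th),np.sin(th)]);l=np.array([-a[1],a[0]])
    W=np.zeros((len(pts),3));W[:,:2]=X[:,None]*a+y[:,None]*l;W[:,2]=Z
    return W/1000+np.array(tp)
def overlay(cam,img,tp,rot,t,name,col=(0,0,255),crop=None,f=3,g=(-70,65)):
    c=calibration(cam);th=2*np.arctan2(rot[2],rot[1]);im=img.copy()
    x0,y0,x1,y1=crop or (0,0,640,480);im=cv2.resize(im[y0:y1,x0:x1],None,fx=f,fy=f,interpolation=cv2.INTER_CUBIC)
    ph=np.linspace(0,2*np.pi,73)
    for r,z in((48,102),(30,0)):
        w=bpt(tp,th,t,np.c_[r*np.cos(ph),r*np.sin(ph),0*ph+z],g)
        uv=np.array([proj(c,p) for p in w]);uv=((uv-[x0,y0]+.5)*f-.5)
        cv2.polylines(im,[np.round(uv).astype(int)],True,col,1)
    w=bpt(tp,th,t,[[-78,0,17],[-78,0,79]],g);uv=(np.array([proj(c,p) for p in w])-[x0,y0]+.5)*f-.5
    cv2.line(im,tuple(np.round(uv[0]).astype(int)),tuple(np.round(uv[1]).astype(int)),col,1)
    cv2.imwrite(f'pics/{name}.png',im)
E
python3 - <<'E'
from h import *
s=state();im=cv2.imread('pics/s6.png')
for i,t in enumerate((8,15)): overlay('scene',im,s['tool_pos'],s['tool_rot'],t,f'ov6_{i}',crop=(320,90,460,200),f=4)
a=cv2.imread('pics/ov6_0.png');b=cv2.imread('pics/ov6_1.png');cv2.imwrite('pics/ov6.png',cv2.resize(np.vstack([a,b]),None,fx=.68,fy=.68))
E
```

```text
(no output)
```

View pics/ov6.png

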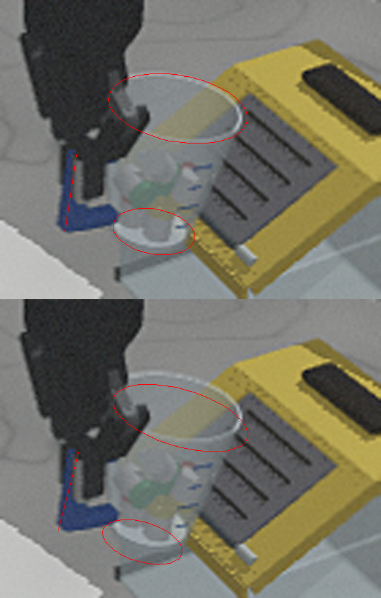

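```bash
python3 - <<'E'
from h import *
im=cv2.imread('pics/w6.png');cv2.imwrite('pics/w6c.png',cv2.resize(im[0:140,100:540],None,fx=1.8,fy=4))
E
```

```text
(no output)
```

View pics/w6c.png

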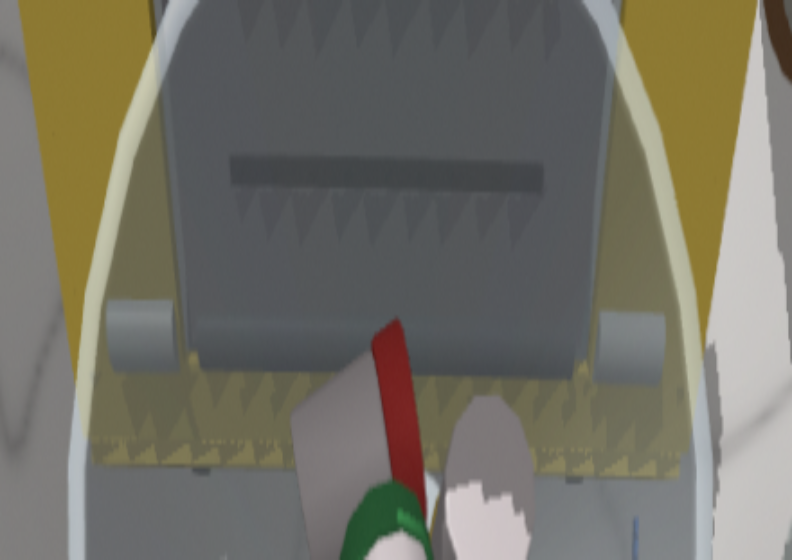

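```bash
python3 - <<'E'
from h import *
c=calibration('wrist');s=state();G=s['tool_pos'][:2]*1000
q=s['tool_rot'];th=2*np.arctan2(q[2],q[1]);a=np.array([np.cos(th),np.sin(th)]);n=np.array([a[1],-a[0]]);print(np.degrees(th),s['tool_pos'],'Gal',G@A)
for uv,z in [((150,110),.12),((480.5,113),.12),((150,117),.115),((150,117),.12),((480,119),.12),((315,85),.126),((194,80),.126),((432,80),.126),((160,84),.13),((470,87),.13)]:
    p=onz(c,*uv,z)[:2]*1000;print(uv,'along',(p-G)@a,'abs',p@A,'perp',(p-G)@n)
E
```

```text
73.09607315878432 [0.49565665 0.14402703 0.19677217] Gal 281.89244687610307
(150, 110) along 87.8424306760434 abs 369.73959195063054 perp -88.66019135618069
(480.5, 113) along 86.48537599844965 abs 368.370834802255 perp 87.10528170063012
(150, 117) along 84.475983736775 abs 366.37336978193605 perp -91.3423598348111
(150, 117) along 84.31103287102445 abs 366.2082732504448 perp -89.12425214747171
(480, 119) along 83.44192938950323 abs 365.3274213025626 perp 87.2311743272992
(315, 85) along 99.11289684198083 abs 381.0040599843272 perp -1.0182177888141375
(194, 80) along 101.6416800874845 abs 383.5368643058207 perp -61.83462561006051
(432, 80) along 101.73947070100614 abs 383.6266742678155 perp 57.821657823709174
(160, 84) along 99.46210029634317 abs 381.35836997883155 perp -77.66630315705154
(470, 87) along 98.22400230244196 abs 380.1100481968973 perp 75.90080706414781
```

```bash
python3 - <<'E'
from h import *
G0=np.array([-177.1,196.8])
for t,s in [(0,22),(5,22),(10,22),(15,22),(20,22),(25,22),(30,22),(15,15)]:
    d=Gt(t,s)-G0; print(t,s,np.round(Gt(t,s),1),'dw',np.round([d[0]*A[0],d[0]*A[1],d[1]],1))
E
```

```text
0 22 [-193.8  163.3] dw [ -4.9 -16.  -33.5]
5 22 [-189.6  172.2] dw [ -3.6 -12.  -24.6]
10 22 [-184.7  180.7] dw [ -2.2  -7.3 -16.1]
15 22 [-179.1  188.7] dw [-0.6 -1.9 -8.1]
20 22 [-172.7  196.2] dw [ 1.3  4.2 -0.6]
25 22 [-165.8  203.2] dw [ 3.3 10.8  6.4]
30 22 [-158.2  209.4] dw [ 5.5 18.  12.6]
15 15 [-176.1  195.1] dw [ 0.3  0.9 -1.7]
```

Emit:
servo_tool(deltas=[[[5, -6.7, -22, -2, 0], [5, -6.7, -22, -25, 0], [5, -3.6, -12, -25, 0], [5, -2.2, -7.3, -16, 0], [5, -0.6, -1.9, -8, 0]]])

```text
time: 7.95
tool_pos: [0.4949, 0.142, 0.1889]
tool_rot: [0.001, 0.803, 0.596, -0.001]
contact_force: [-1.8, -6.0, -2.7]
gripper_width: 0.153
```

```bash
cat > look.py <<'E'
from h import *
import sys
def look(k,ts,crop=(300,60,460,200),f=4):
    s=state();p=s['tool_pos'];print(np.round(p,4),'F',np.round(s['contact_force'],1),'M',np.round(s['ft_torque'],2),'w',round(s['gripper_width'],3),'GX,perp,Z',np.round([p[:2]@A*1000-459,p[:2]@N*1000,p[2]*1000],1))
    im=snap('scene',f's{k}')[:,:,::-1].copy()
    for t,col in zip(ts,((0,0,255),(0,255,0),(255,0,255))):
        overlay('scene',im,p,s['tool_rot'],t,f'o{k}_{t}',crop=crop,f=f,col=col)
    cv2.imwrite(f'pics/o{k}.png',cv2.resize(np.hstack([cv2.imread(f'pics/o{k}_{t}.png') for t in ts]),None,fx=.62,fy=.62))
if __name__=='__main__': look(sys.argv[1],[int(x) for x in sys.argv[2:]])
E
python3 look.py 7 8 15
```

```text
[0.4949 0.142  0.1889] F [-1.8 -6.  -2.7] M [-1.35  0.38 -0.04] w 0.153 GX,perp,Z [-179.3  432.3  188.9]
```

View pics/o7.png

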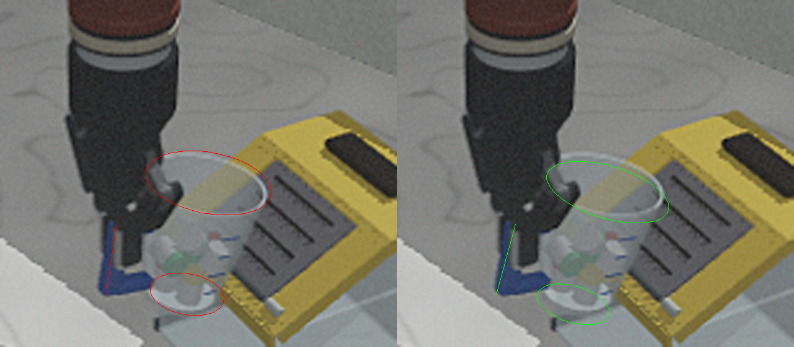

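```bash
python3 - <<'E'
from h import *
s=state();im=snap('wrist','w7')[:,:,::-1].copy()
for t in(4,9,14):
    overlay('wrist',im,s['tool_pos'],s['tool_rot'],t,f'q{t}',crop=(80,0,560,400),f=1,g=(-72,65))
cv2.imwrite('pics/ow7.png',cv2.resize(np.hstack([cv2.imread(f'pics/q{t}.png') for t in(4,9,14)]),None,fx=.55,fy=.55))
E
```

```text
(no output)
```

View pics/ow7.png

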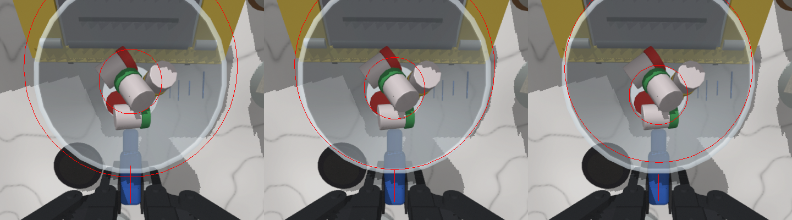

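View pics/w7.png

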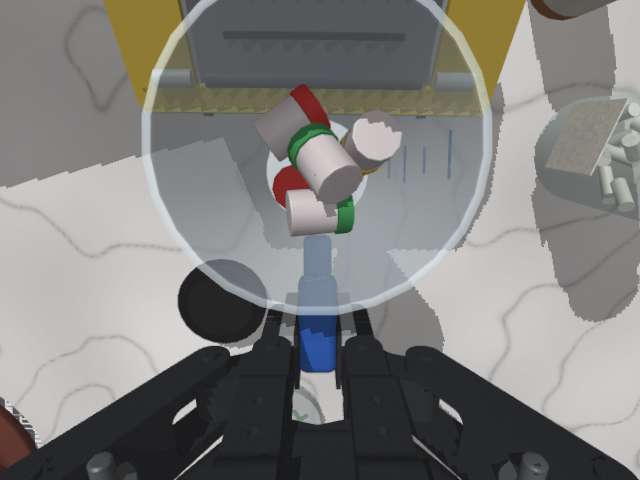

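```bash
cat >> h.py <<'E'
def wristcal(tp,th,c0=None):
    """wrist cal rebuilt for tool pose (pointing down)"""
    c=dict(calibration('wrist'));s=state();T=np.array(c['world_from_camera'])
    th0=2*np.arctan2(s['tool_rot'][2],s['tool_rot'][1]);d=th-th0
    R=np.array([[np.cos(d),-np.sin(d),0],[np.sin(d),np.cos(d),0],[0,0,1]])
    T2=T.copy();T2[:3,:3]=R@T[:3,:3];T2[:3,3]=R@(T[:3,3]-s['tool_pos'])+np.array(tp);c['world_from_camera']=T2;return c
def fitw(tp,th,L,R,B,hend=None,foot=None,t0=None,off=0):
    from scipy.optimize import least_squares
    c=wristcal(tp,th);ph=np.linspace(0,2*np.pi,181)
    def pr(p,r,z,t,g):
        w=bpt(tp,th,t,np.c_[r*np.cos(ph),r*np.sin(ph),0*ph+z],g);return np.array([proj(c,q) for q in w])
    def res(x):
        t=x[0] if t0 is None else t0;g=(x[1],x[2]);uv=pr(None,48,102,t,g)
        e=[uv[:,0].min()-L,uv[:,0].max()-R,uv[:,1].max()-B]
        if hend: e.append(proj(c,bpt(tp,th,t,[[-78,0,79]],g)[0])[1]-hend)
        if foot: uf=pr(None,30,0,t,g);e+=[uf[:,0].min()-foot[0],uf[:,0].max()-foot[1]]
        e+=[.3*(x[1]+70),.3*(x[2]-65)]
        return e
    r=least_squares(res,[t0 or 8,-70,65],diff_step=1e-3);return r.x,np.round(res(r.x),1)
E
python3 - <<'E'
from h import *
s=state();th=2*np.arctan2(s['tool_rot'][2],s['tool_rot'][1])
print(fitw(s['tool_pos'],th,143,492,314,371,(267,368)))
print(fitw(s['tool_pos'],th,143,492,314,371))
tp=[.62603,-.14229,.10617];th3=2*np.arctan2(.755,.656)
print(fitw(tp,th3,123,518,338,372));print(fitw(tp,th3,123,518,338,372,t0=0.))
E
```

```text
(array([  9.90558204, -68.67338756,  67.42912282]), array([ 0. , -0.9, -0.2,  0.3, -4.1,  2.5,  0.4,  0.7]))
(array([  9.72556699, -68.79372585,  67.35541094]), array([-0.5, -0.4, -0.1,  0.1,  0.4,  0.7]))
(array([ -0.61883892, -69.13278188,  67.7179595 ]), array([-3.4, -3.3, -0.1,  0.1,  0.3,  0.8]))
(array([  8.        , -69.24295782,  67.05229842]), array([-3.3, -3.3, -0.7,  0.9,  0.2,  0.6]))
```

```bash
cat > path.py <<'E'
from h import *
import sys
g=(-68.7,67.4)
def path(E,sp,ts):
    p=state()['tool_pos'];G0=np.array([p[:2]@A*1000-459,p[2]*1000])
    for t,s in zip(ts,sp):
        G=Gt(t,s,g,E);d=G-G0;th=np.radians(t)
        f=lambda q:np.round(G+[ (q[0]-g[0])*np.cos(th)+(q[1]-g[1])*np.sin(th),-(q[0]-g[0])*np.sin(th)+(q[1]-g[1])*np.cos(th)],1)
        L=f((48,102));print(t,s,'G',np.round(G,1),'dw',np.round([d[0]*A[0],d[0]*A[1],d[1]],1),'lip',L,'back',f((-48,102)),'flap',round(np.radians(28)-np.arctan2(L[1]-126,L[0]+79),2))
if __name__=='__main__':
    E=(-88.5,120);ts=[float(x) for x in sys.argv[2].split(',')];sp=[float(x) for x in sys.argv[1].split(',')];
    if len(sp)==1: sp=sp*len(ts)
    path(E,sp,ts)
E
python3 path.py 17 10,15,20,25,30,35,40,45,50,60,70,80,90,100
```

```text
10.0 17.0 G [-179.8  187.5] dw [-0.3 -0.9 -2.4] lip [-58.9 201.4] back [-153.4  218. ] flap -0.82
15.0 17.0 G [-173.6  195.2] dw [1.5 5.  5.3] lip [-51.9 198.5] back [-144.6  223.3] flap -0.72
20.0 17.0 G [-166.7  202.4] dw [ 3.5 11.6 12.5] lip [-45.2 195. ] back [-135.4  227.8] flap -0.63
25.0 17.0 G [-159.2  208.9] dw [ 5.7 18.8 19. ] lip [-38.8 190.9] back [-125.8  231.5] flap -0.53
30.0 17.0 G [-151.2  214.7] dw [ 8.  26.5 24.8] lip [-32.8 186.3] back [-116.   234.3] flap -0.43
35.0 17.0 G [-142.7  219.8] dw [10.5 34.6 29.9] lip [-27.3 181.2] back [-105.9  236.3] flap -0.33
40.0 17.0 G [-133.8  224.1] dw [13.1 43.1 34.2] lip [-22.2 175.6] back [-95.7 237.3] flap -0.23
45.0 17.0 G [-124.6  227.7] dw [15.8 52.  37.8] lip [-17.6 169.6] back [-85.5 237.5] flap -0.13
50.0 17.0 G [-115.   230.4] dw [18.6 61.1 40.5] lip [-13.5 163.3] back [-75.2 236.8] flap -0.03
60.0 17.0 G [-95.5 233.4] dw [24.2 79.8 43.5] lip [ -7.1 149.6] back [-55.1 232.7] flap 0.17
70.0 17.0 G [-75.7 232.8] dw [30.  98.7 42.9] lip [ -3.2 135. ] back [-36.1 225.2] flap 0.37
80.0 17.0 G [-56.3 228.9] dw [ 35.6 117.3  39. ] lip [ -1.9 120. ] back [-18.6 214.5] flap 0.57
90.0 17.0 G [-37.8 221.7] dw [ 41.  134.9  31.8] lip [ -3.2 105. ] back [ -3.2 201. ] flap 0.76
100.0 17.0 G [-21.  211.3] dw [ 45.9 151.1  21.4] lip [-7.1 90.4] back [  9.5 184.9] flap 0.95
```

Emit:
servo_tool(deltas=[[[5, 1.5, 5, 5, 0], [5, 3.5, 11.6, 12, 0], [5, 5.7, 18.8, 18.6, 0], [5, 6.9, 22.6, 21.7, 0], [5, 8, 26.5, 24.5, 0]]])

```text
time: 8.68
tool_pos: [0.5031, 0.1683, 0.2135]
tool_rot: [0.001, 0.803, 0.595, -0.0]
contact_force: [-1.6, -5.3, -0.8]
gripper_width: 0.153
```

```bash
python3 look.py 8 20 30; python3 -c "
from h import *
snap('wrist','w8')"
```

```text
[0.5031 0.1683 0.2135] F [-1.6 -5.3 -0.8] M [-1.47  0.35 -0.04] w 0.153 GX,perp,Z [-151.8  432.4  213.5]
```

View pics/o8.png

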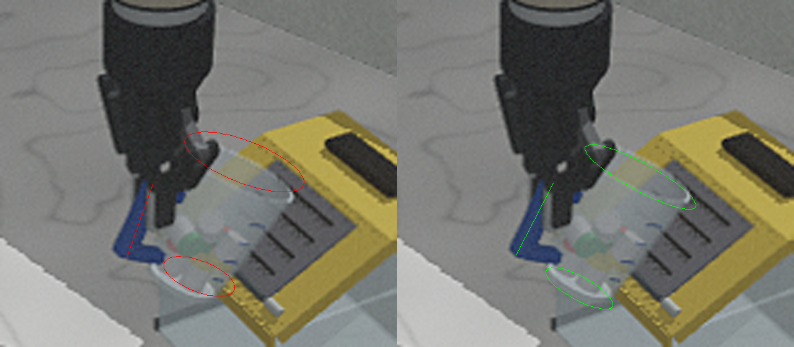

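View pics/w8.png

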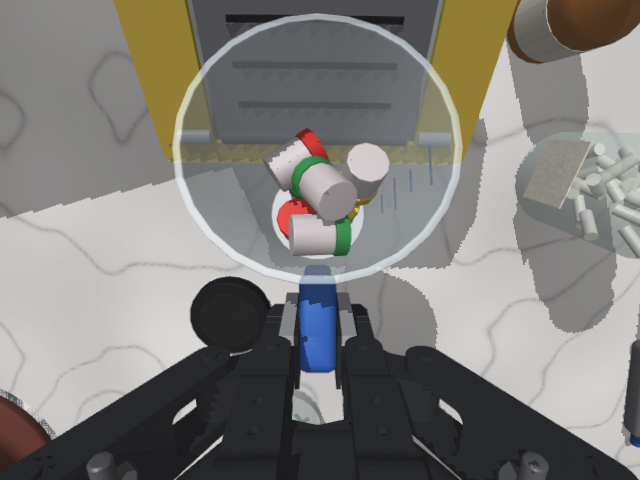

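```bash
python3 path.py 17 35,40,45,50,55
```

```text
35.0 17.0 G [-142.7  219.8] dw [2.5 8.3 6. ] lip [-27.3 181.2] back [-105.9  236.3] flap -0.33
40.0 17.0 G [-133.8  224.1] dw [ 5.1 16.8 10.4] lip [-22.2 175.6] back [-95.7 237.3] flap -0.23
45.0 17.0 G [-124.6  227.7] dw [ 7.8 25.7 13.9] lip [-17.6 169.6] back [-85.5 237.5] flap -0.13
50.0 17.0 G [-115.   230.4] dw [10.6 34.8 16.6] lip [-13.5 163.3] back [-75.2 236.8] flap -0.03
55.0 17.0 G [-105.3  232.3] dw [13.4 44.1 18.5] lip [-10.  156.6] back [-65.1 235.2] flap 0.07
```

Emit:
servo_tool(deltas=[[[5, 2.5, 8.3, 6, 0], [5, 5.1, 16.8, 10.4, 0], [5, 7.8, 25.7, 13.9, 0], [5, 10.6, 34.8, 16.6, 0], [5, 12, 39.4, 17.6, 0]]])

```text
time: 9.4
tool_pos: [0.5153, 0.2082, 0.2313]
tool_rot: [0.001, 0.803, 0.596, 0.0]
contact_force: [-1.3, -4.3, 2.7]
gripper_width: 0.158
```

```bash
python3 look.py 9 45 53; python3 -c "
from h import *
snap('wrist','w9')"; python3 path.py 17,17,18,19,20,22 60,65,70,75,80,85
```

```text
[0.5153 0.2082 0.2313] F [-1.3 -4.3  2.7] M [-1.36  0.34 -0.  ] w 0.158 GX,perp,Z [-110.   432.5  231.3]
60.0 17.0 G [-95.5 233.4] dw [ 4.2 13.8  2.1] lip [ -7.1 149.6] back [-55.1 232.7] flap 0.17
65.0 17.0 G [-85.5 233.5] dw [ 7.1 23.3  2.3] lip [ -4.9 142.4] back [-45.4 229.4] flap 0.27
70.0 18.0 G [-76.6 232.7] dw [ 9.7 31.8  1.4] lip [ -4.2 134.8] back [-37.1 225.1] flap 0.37
75.0 19.0 G [-67.9 231.1] dw [12.2 40.2 -0.2] lip [ -4.2 127.4] back [-29.1 220.1] flap 0.47
80.0 20.0 G [-59.3 228.9] dw [14.7 48.5 -2.4] lip [ -4.9 120. ] back [-21.6 214.5] flap 0.57
85.0 22.0 G [-51.9 226.1] dw [16.9 55.5 -5.2] lip [ -7.2 112.9] back [-15.6 208.5] flap 0.67
```

View pics/o9.png

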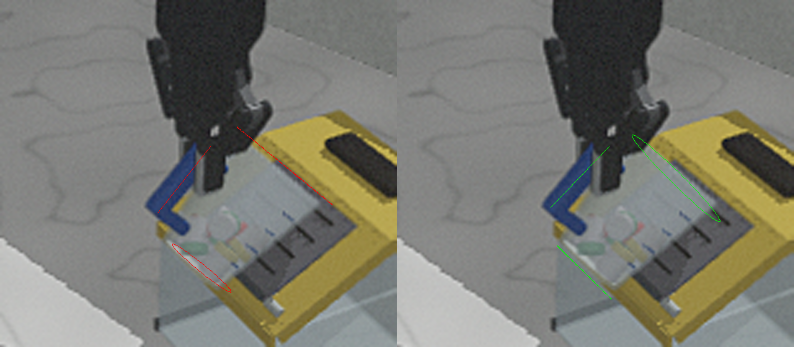

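View pics/w9.png

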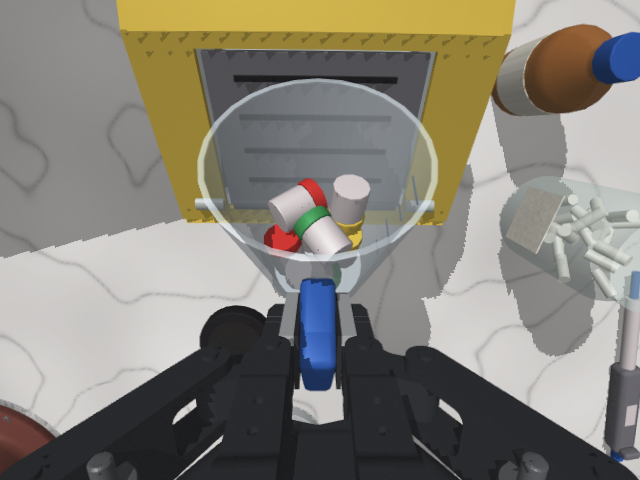

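Emit:
servo_tool(deltas=[[[5, 4.2, 13.8, 2, 0], [5, 7, 23, 2, 0], [5, 9.6, 31.5, 1.2, 0], [5, 12, 39.7, -0.3, 0], [5, 12, 39.7, -0.3, 0]]])

```text
time: 10.12
tool_pos: [0.5278, 0.2482, 0.2331]
tool_rot: [0.001, 0.803, 0.596, 0.002]
contact_force: [-2.2, -6.1, 10.1]
gripper_width: 0.156
```

```bash
python3 look.py 10 70 78; python3 -c "
from h import *
snap('wrist','w10')"; python3 path.py 20,22,24,25,26 80,85,90,95,100
```

```text
[0.5278 0.2482 0.2331] F [-2.2 -6.1 10.1] M [-1.31  0.72 -0.1 ] w 0.156 GX,perp,Z [-68.1 432.9 233.1]
80.0 20.0 G [-59.3 228.9] dw [ 2.6  8.5 -4.2] lip [ -4.9 120. ] back [-21.6 214.5] flap 0.57
85.0 22.0 G [-51.9 226.1] dw [ 4.7 15.6 -7. ] lip [ -7.2 112.9] back [-15.6 208.5] flap 0.67
90.0 24.0 G [-44.7 222.9] dw [  6.8  22.4 -10.2] lip [-10.1 106.2] back [-10.1 202.2] flap 0.77
95.0 25.0 G [-36.9 218.9] dw [  9.1  29.9 -14.2] lip [-12.6  99.7] back [ -4.2 195.3] flap 0.87
100.0 26.0 G [-29.4 214.4] dw [ 11.3  37.1 -18.7] lip [-15.6  93.5] back [  1.1 188. ] flap 0.96
```

View pics/o10.png

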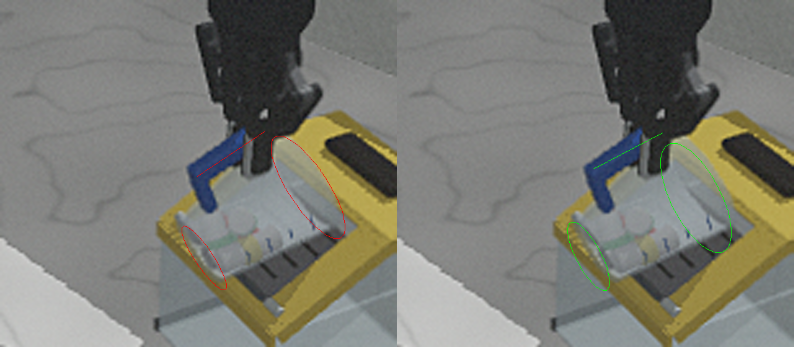

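View pics/w10.png

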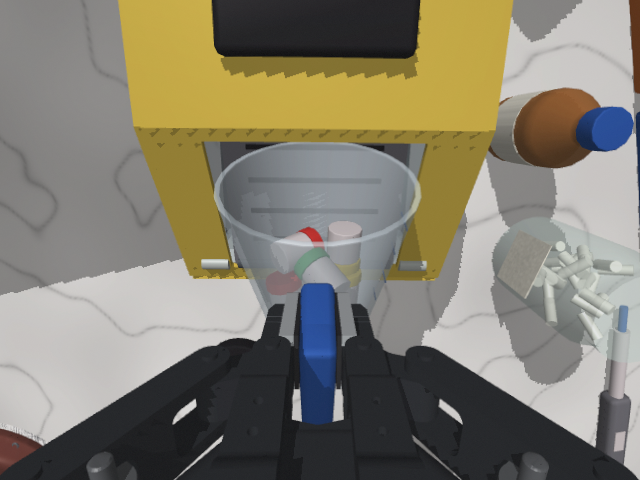

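```bash
python3 - <<'E'
from h import *
from scipy.optimize import least_squares
s=state();tp=s['tool_pos'];th=2*np.arctan2(s['tool_rot'][2],s['tool_rot'][1]);c=calibration('wrist')
ph=np.linspace(0,2*np.pi,181)
def res(x):
    w=bpt(tp,th,x[0],np.c_[48*np.cos(ph),48*np.sin(ph),0*ph+102],(x[1],x[2]));uv=np.array([proj(c,q) for q in w])
    return [uv[:,0].min()-215,uv[:,0].max()-420,uv[:,1].max()-247,uv[:,1].min()-141,.3*(x[1]+68.7),.3*(x[2]-67.4)]
r=least_squares(res,[70,-68.7,67.4],diff_step=1e-3);print(r.x,np.round(r.fun,1))
t=np.radians(r.x[0]);g=r.x[1:];G=np.array([-68.1,233.1])
for q in((30,0),(48,102),(-48,102)):
    q=np.array(q)-g;print(G+[q[0]*np.cos(t)+q[1]*np.sin(t),-q[0]*np.sin(t)+q[1]*np.cos(t)])
E
```

```text
[ 68.0700258  -64.54275655  70.29543474] [-0.7 -0.9 -0.1 -0.1  1.2  0.9]
[-97.99974832 119.144807  ]
[  3.34214987 140.54152804]
[-32.51127038 229.59506394]
```

```bash
sed -i 's/^g=.*/g=(-65.5,69.5)/' path.py; python3 path.py 20,21,22,23,24,25,26,27 68,72,76,80,85,90,95,100
```

```text
68.0 20.0 G [-79.4 230.4] dw [ -3.3 -10.8  -2.7] lip [ -6.7 137.4] back [-42.7 226.4] flap 0.33
72.0 21.0 G [-72.7 229.4] dw [-1.3 -4.4 -3.7] lip [ -6.7 131.5] back [-36.4 222.8] flap 0.41
76.0 22.0 G [-66.1 227.9] dw [ 0.6  2.  -5.2] lip [ -7.1 125.7] back [-30.3 218.8] flap 0.49
80.0 23.0 G [-59.6 226.1] dw [ 2.5  8.2 -7. ] lip [ -7.9 120. ] back [-24.6 214.5] flap 0.57
85.0 24.0 G [-51.5 223.3] dw [ 4.8 15.9 -9.8] lip [ -9.2 113.1] back [-17.6 208.7] flap 0.67
90.0 25.0 G [-43.6 219.8] dw [  7.1  23.5 -13.3] lip [-11.1 106.3] back [-11.1 202.3] flap 0.77
95.0 26.0 G [-36.1 215.8] dw [  9.3  30.7 -17.3] lip [-13.6  99.9] back [ -5.2 195.5] flap 0.87
100.0 27.0 G [-28.8 211.2] dw [ 11.4  37.6 -21.9] lip [-16.5  93.8] back [1.000e-01 1.883e+02] flap 0.96
```

Emit:
servo_tool(deltas=[[[5, -3, -9, -2.5, 0], [5, -1.3, -4.4, -3.7, 0], [5, 0.6, 2, -5.2, 0], [5, 2.5, 8.2, -7, 0], [5, 2.5, 8.2, -7, 0]]])

```text
time: 10.85
tool_pos: [0.5319, 0.2578, 0.2297]
tool_rot: [0.001, 0.803, 0.596, 0.005]
contact_force: [-3.3, -2.1, 19.0]
gripper_width: 0.156
```

```bash
python3 look.py 11 75 82; python3 -c "
from h import *
snap('wrist','w11')"; python3 path.py 24,25,26,27 85,90,95,100
```

```text
[0.5319 0.2578 0.2297] F [-3.3 -2.1 19. ] M [-0.79  0.92 -0.06] w 0.156 GX,perp,Z [-57.7 434.  229.7]
85.0 24.0 G [-51.5 223.3] dw [ 1.8  6.  -6.5] lip [ -9.2 113.1] back [-17.6 208.7] flap 0.67
90.0 25.0 G [-43.6 219.8] dw [ 4.1 13.6 -9.9] lip [-11.1 106.3] back [-11.1 202.3] flap 0.77
95.0 26.0 G [-36.1 215.8] dw [  6.3  20.8 -13.9] lip [-13.6  99.9] back [ -5.2 195.5] flap 0.87
100.0 27.0 G [-28.8 211.2] dw [  8.4  27.7 -18.5] lip [-16.5  93.8] back [1.000e-01 1.883e+02] flap 0.96
```

View pics/o11.png

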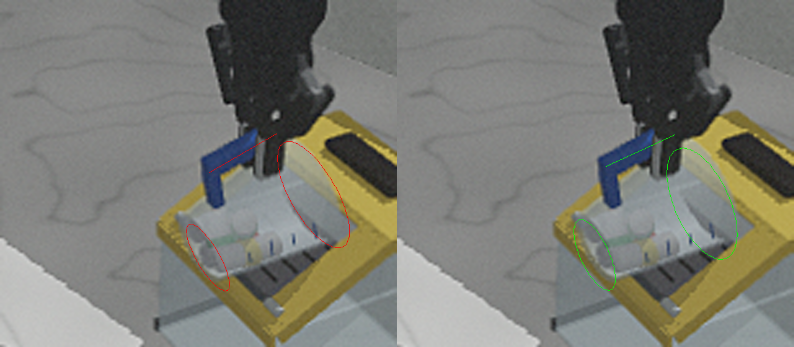

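View pics/w11.png

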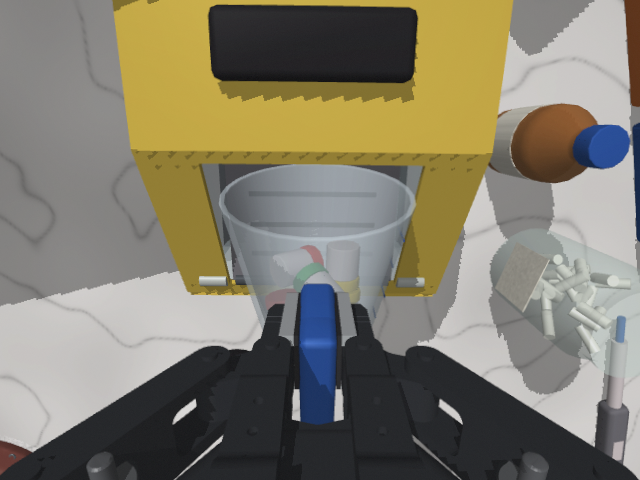

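```bash
cat > fitt.py <<'E'
from h import *
from scipy.optimize import least_squares
def fitt(L,R,T,B=None,t0=70,g0=(-66.5,68.5)):
    s=state();tp=s['tool_pos'];th=2*np.arctan2(s['tool_rot'][2],s['tool_rot'][1]);c=calibration('wrist')
    ph=np.linspace(0,2*np.pi,181)
    def res(x):
        w=bpt(tp,th,x[0],np.c_[48*np.cos(ph),48*np.sin(ph),0*ph+102],(x[1],x[2]));uv=np.array([proj(c,q) for q in w])
        e=[uv[:,0].min()-L,uv[:,0].max()-R,uv[:,1].min()-T,.5*(x[1]-g0[0]),.5*(x[2]-g0[1])]
        if B:e.append(uv[:,1].max()-B)
        return e
    r=least_squares(res,[t0,*g0],diff_step=1e-3);print('t,g',np.round(r.x,1),np.round(r.fun,1))
    t=np.radians(r.x[0]);g=r.x[1:];G=np.array([tp[:2]@A*1000-459,tp[2]*1000])
    for n,q in(('corner',(30,0)),('s20',(33.5,19.7)),('lip',(48,102)),('back',(-48,102))):
        q=np.array(q)-g;print(n,np.round(G+[q[0]*np.cos(t)+q[1]*np.sin(t),-q[0]*np.sin(t)+q[1]*np.cos(t)],1))
E
python3 -c "
from fitt import *
fitt(219,415,165,246)
fitt(219,415,165)"
sed -i 's/^    E=.*;ts/    E=(-79,131);ts/' path.py
python3 path.py 15 68,72,76,80,85,90,95,100;python3 path.py 22 68,72,76,80,85,90,95,100
```

```text
t,g [ 76.2 -63.9  70.3] [-0.6 -1.2 -0.1  1.3  0.9 -0.2]
corner [-103.7  121.8]
s20 [-83.8 123.1]
lip [ -0.4 128.6]
back [-23.2 221.8]
t,g [ 77.2 -64.2  68.6] [-0.4 -1.3 -0.2  1.2  0.1]
corner [-103.9  122.7]
s20 [-83.9 123.6]
lip [ -0.4 127.7]
back [-21.7 221.3]
68.0 15.0 G [-65.  242.5] dw [-2.1 -6.9 12.7] lip [  7.6 149.4] back [-28.3 238.4] flap 0.22
72.0 15.0 G [-57.3 241.2] dw [ 0.2  0.5 11.5] lip [  8.7 143.3] back [-20.9 234.6] flap 0.29
76.0 15.0 G [-49.6 239.4] dw [2.4 7.8 9.7] lip [  9.4 137.2] back [-13.9 230.3] flap 0.36
80.0 15.0 G [-42.1 237.1] dw [ 4.6 15.   7.4] lip [  9.6 131. ] back [ -7.1 225.5] flap 0.43
85.0 15.0 G [-33.  233.5] dw [ 7.2 23.7  3.8] lip [  9.2 123.3] back [  0.9 218.9] flap 0.52
90.0 15.0 G [-24.3 229.1] dw [ 9.7 32.1 -0.6] lip [  8.2 115.6] back [  8.2 211.6] flap 0.61
95.0 15.0 G [-15.9 224. ] dw [12.2 40.1 -5.8] lip [  6.6 108.1] back [ 14.9 203.7] flap 0.69
100.0 15.0 G [ -8.1 218.1] dw [ 14.5  47.6 -11.6] lip [  4.2 100.7] back [ 20.9 195.2] flap 0.78
68.0 22.0 G [-71.9 241. ] dw [ -4.1 -13.4  11.3] lip [  0.8 147.9] back [-35.2 237. ] flap 0.22
72.0 22.0 G [-64.2 240.2] dw [-1.9 -6.1 10.5] lip [  1.8 142.3] back [-27.9 233.6] flap 0.29
76.0 22.0 G [-56.6 238.9] dw [0.3 1.1 9.2] lip [  2.4 136.7] back [-20.8 229.8] flap 0.36
80.0 22.0 G [-49.1 237.1] dw [2.5 8.3 7.4] lip [  2.6 131. ] back [-14.1 225.5] flap 0.43
85.0 22.0 G [-40.  234.1] dw [ 5.2 17.   4.4] lip [  2.3 123.9] back [ -6.1 219.5] flap 0.51
90.0 22.0 G [-31.2 230.3] dw [ 7.7 25.5  0.6] lip [  1.3 116.8] back [  1.3 212.8] flap 0.6
95.0 22.0 G [-22.7 225.8] dw [10.2 33.6 -4. ] lip [ -0.2 109.9] back [  8.2 205.5] flap 0.69
100.0 22.0 G [-14.6 220.5] dw [12.5 41.3 -9.2] lip [ -2.3 103.1] back [ 14.3 197.6] flap 0.78
```

```bash
sed -i 's/^    E=.*;ts/    E=(-80,125);ts/;s/^g=.*/g=(-64.2,69.5)/' path.py
python3 path.py 25,25,26,27,28,29,30 76,80,85,90,95,100,103
```

```text
76.0 25.0 G [-60.3 231.5] dw [-0.7 -2.4  1.7] lip [ -1.6 130.5] back [-24.8 223.6] flap 0.43
80.0 25.0 G [-52.9 229.8] dw [1.4 4.7 0.1] lip [ -1.4 125. ] back [-18.1 219.5] flap 0.5
85.0 26.0 G [-44.9 227.2] dw [ 3.8 12.4 -2.6] lip [ -2.7 118.2] back [-11.1 213.9] flap 0.59
90.0 27.0 G [-37.1 223.9] dw [ 6.  19.8 -5.9] lip [ -4.6 111.7] back [ -4.6 207.7] flap 0.68
95.0 28.0 G [-29.6 220. ] dw [ 8.2 27.  -9.7] lip [ -7.  105.4] back [  1.4 201.1] flap 0.77
100.0 29.0 G [-22.4 215.6] dw [ 10.3  33.8 -14.1] lip [-9.9 99.5] back [  6.7 194. ] flap 0.85
103.0 30.0 G [-18.7 212.9] dw [ 11.4  37.4 -16.9] lip [-12.3  96.2] back [  9.3 189.8] flap 0.91
```

Emit:
servo_tool(deltas=[[[5, 0.5, 5, -1, 0], [5, 2.5, 12.5, -4, 0], [5, 4.5, 20, -8, 0], [5, 5, 20, -9, 0]]])

```text
time: 11.45
tool_pos: [0.538, 0.2794, 0.2218]
tool_rot: [0.0, 0.803, 0.596, 0.008]
contact_force: [-0.7, 2.3, 21.3]
gripper_width: 0.15
```

```bash
python3 look.py 12 80 88; python3 -c "
from h import *
snap('wrist','w12')"
```

```text
[0.538  0.2794 0.2218] F [-0.7  2.3 21.3] M [-0.14  0.55 -0.1 ] w 0.15 GX,perp,Z [-35.2 433.5 221.8]
```

View pics/o12.png

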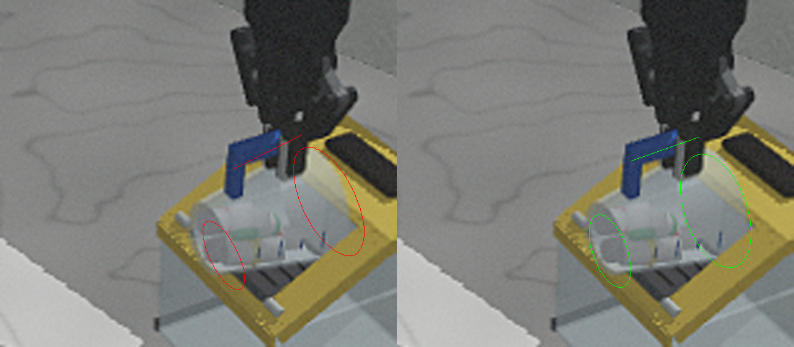

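View pics/w12.png

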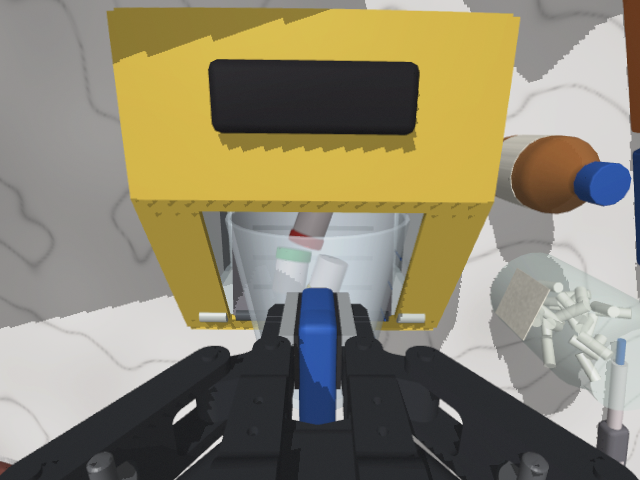

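Emit:
servo_tool(deltas=[[[5, 1, 3, -3, 0], [5, 2, 6.5, -6, 0], [5, 2.5, 8.5, -8, 0], [5, 2.5, 8.5, -9, 0]]])

```text
time: 12.05
tool_pos: [0.5408, 0.2867, 0.2172]
tool_rot: [0.002, 0.803, 0.595, 0.007]
contact_force: [-9.3, -5.9, 37.2]
gripper_width: 0.153
```

```bash
python3 look.py 13 90 98; python3 -c "
from h import *
snap('wrist','w13')"
```

```text
[0.5408 0.2867 0.2172] F [-9.3 -5.9 37.2] M [-1.41  2.   -0.17] w 0.153 GX,perp,Z [-27.4 434.1 217.2]
```

View pics/o13.png

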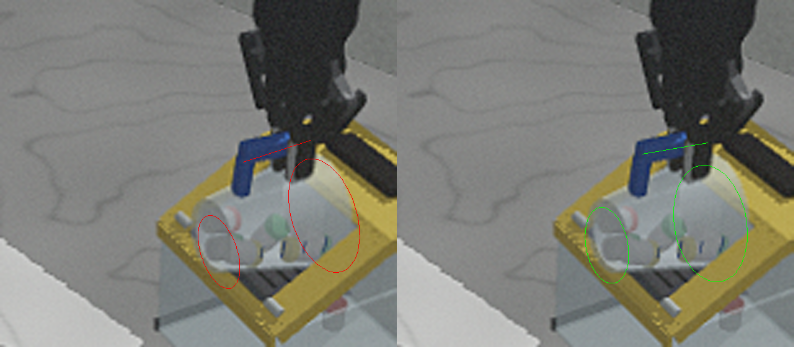

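View pics/w13.png

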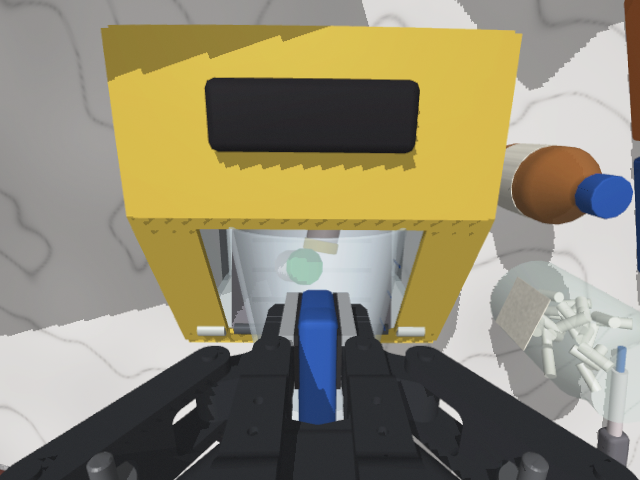

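Emit:
servo_tool(deltas=[[[5, -2, -2, 1, 0], [5, -4, -4, 2, 0], [5, -4.4, -5, 2, 0]]])

```text
time: 12.52
tool_pos: [0.5389, 0.2852, 0.2183]
tool_rot: [0.0, 0.803, 0.596, 0.014]
contact_force: [4.9, 10.1, 21.9]
gripper_width: 0.154
```

```bash
python3 look.py 14 90 98; python3 -c "
from h import *
snap('wrist','w14')"
```

```text
[0.5389 0.2852 0.2183] F [ 4.9 10.1 21.9] M [ 1.45 -0.82  0.03] w 0.154 GX,perp,Z [-29.5 432.7 218.3]
```

View pics/o14.png

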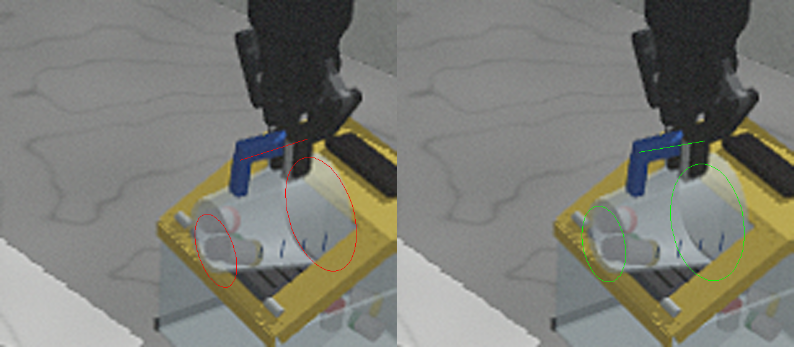

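View pics/w14.png

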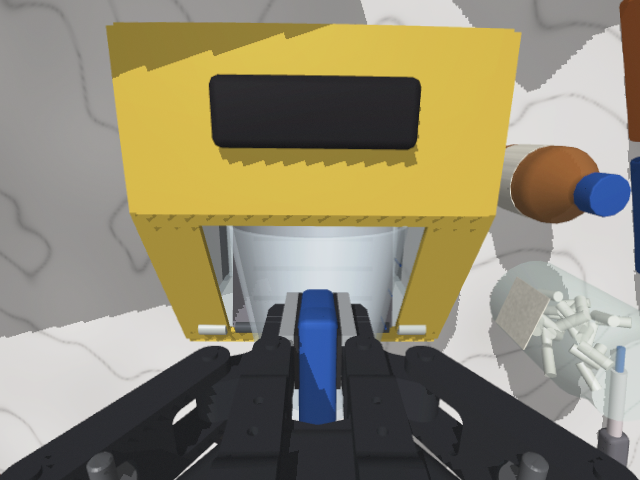

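```bash
python3 - <<'E'
from h import *
s=state();im=cv2.imread('pics/s14.png');L=[]
for t in (88,94,100):
    overlay('scene',im,s['tool_pos'],s['tool_rot'],t,f'x{t}',crop=(355,90,450,180),f=6,g=(-62,70));L.append(cv2.imread(f'pics/x{t}.png'))
cv2.imwrite('pics/o14b.png',cv2.resize(np.hstack(L),None,fx=.47,fy=.47,interpolation=cv2.INTER_AREA))
E
```

```text
(no output)
```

View pics/o14b.png

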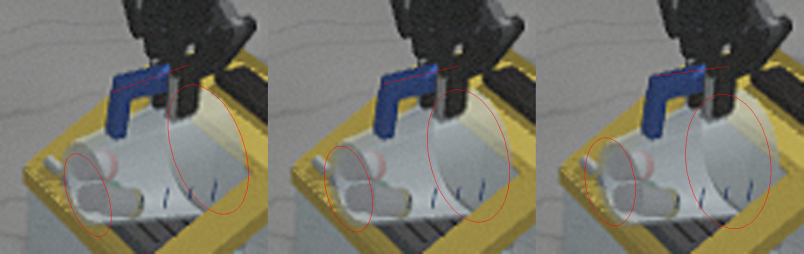

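Emit:
servo_tool(deltas=[[[5, 1, 4, -5, 0], [5, -2, -7, -5, 0], [5, 1, 4, -8, 0], [5, -2, -7, -8, 0], [5, 0, 0, -8, 0]]])

```text
time: 13.25
tool_pos: [0.5402, 0.286, 0.2168]
tool_rot: [0.001, 0.803, 0.596, 0.016]
contact_force: [-5.4, -3.0, 43.9]
gripper_width: 0.154
```

```bash
sed -i 's/overlay(.scene.,im,p,s\[.tool_rot.\],t,f.o{k}_{t}.,crop=crop,f=f,col=col)/overlay("scene",im,p,s["tool_rot"],t,f"o{k}_{t}",crop=crop,f=f,col=col,g=(-62,70))/' look.py; sed -i 's/crop=(300,60,460,200),f=4/crop=(340,80,470,200),f=5/' look.py; python3 look.py 15 95 101
```

```text
[0.5402 0.286  0.2168] F [-5.4 -3.  43.9] M [-1.05  1.3  -0.03] w 0.154 GX,perp,Z [-28.3 433.7 216.8]
```

View pics/o15.png

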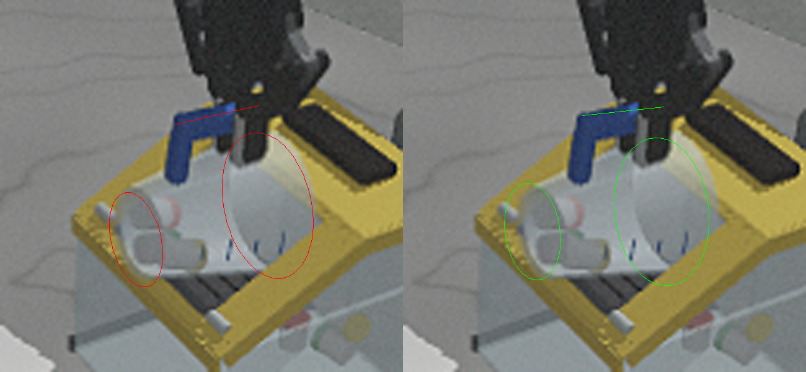

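Emit:
servo_tool(deltas=[[[5, 0, 0, 10, 0], [5, -2, -5, 12, 0], [5, -3.5, -10, 12, 0], [5, -3.5, -10, 6, 0], [5, -3.5, -10, 4, 0]]])

```text
time: 13.92
tool_pos: [0.5354, 0.2777, 0.2192]
tool_rot: [-0.002, 0.803, 0.596, 0.016]
contact_force: [-5.4, 12.3, 42.8]
gripper_width: 0.156
```

```bash
python3 look.py 16 90 96;python3 -c "
from h import *
snap('wrist','w16')"
```

```text
[0.5354 0.2777 0.2192] F [-5.4 12.3 42.8] M [ 1.67  1.53 -0.2 ] w 0.156 GX,perp,Z [-37.7 431.6 219.2]
```

View pics/o16.png

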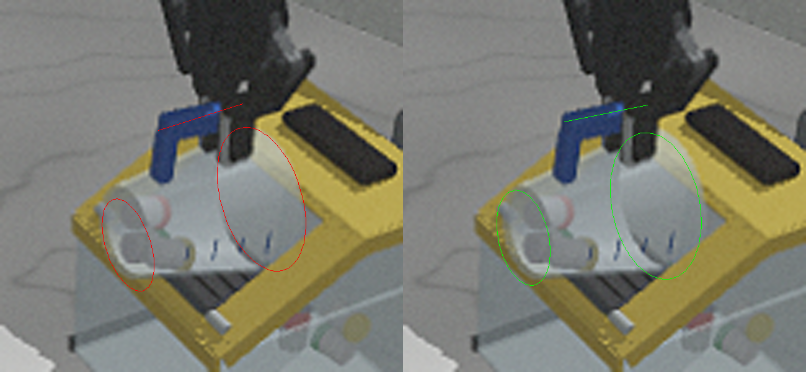

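View pics/w16.png

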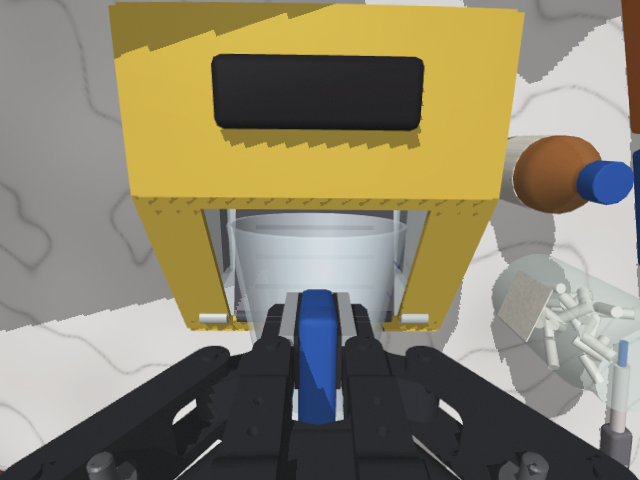

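Emit:
servo_tool(deltas=[[[5, 2.5, 9, 4, 0], [5, 4, 14.5, 4, 0], [5, 5, 19, 4, 0], [5, 5, 19, 3, 0], [5, 5, 19, 3, 0]]])

```text
time: 14.65
tool_pos: [0.5377, 0.2898, 0.2141]
tool_rot: [0.002, 0.803, 0.595, 0.006]
contact_force: [-0.7, -3.6, 20.5]
gripper_width: 0.152
```

```bash
python3 look.py 17 95 102
```

```text
[0.5377 0.2898 0.2141] F [-0.7 -3.6 20.5] M [-1.58  0.44 -0.09] w 0.152 GX,perp,Z [-25.4 430.2 214.1]
```

View pics/o17.png

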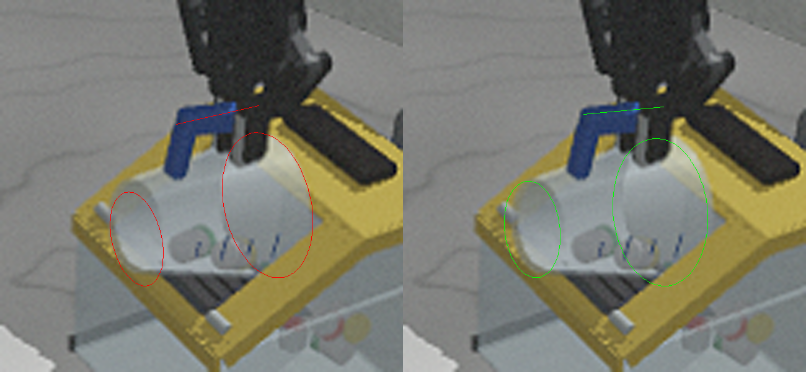

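Emit:
servo_tool(deltas=[[[5, 0, 0, 0, 0], [5, 0, 0, 0, 0], [5, 0, 0, 0, 0]]])

```text
time: 15.08
tool_pos: [0.5377, 0.2898, 0.2141]
tool_rot: [0.002, 0.803, 0.595, 0.006]
contact_force: [-0.9, -3.4, 21.5]
gripper_width: 0.156
```

```bash
python3 look.py 18 98 104;python3 -c "
from h import *
snap('wrist','w18')"
```

```text
[0.5377 0.2898 0.2141] F [-0.9 -3.4 21.5] M [-1.55  0.49 -0.12] w 0.156 GX,perp,Z [-25.4 430.2 214.1]
```

View pics/o18.png

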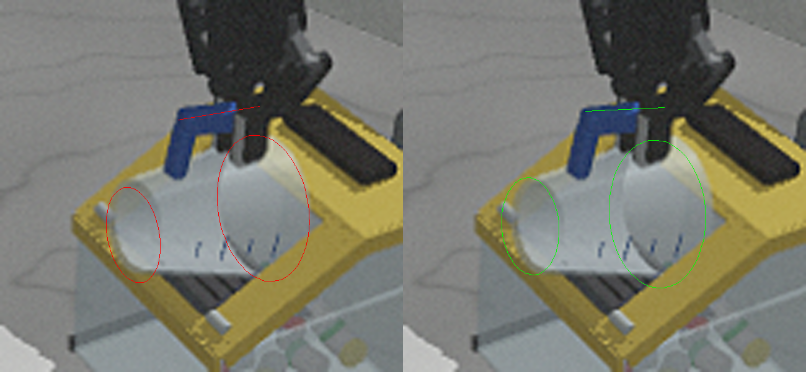

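View pics/w18.png

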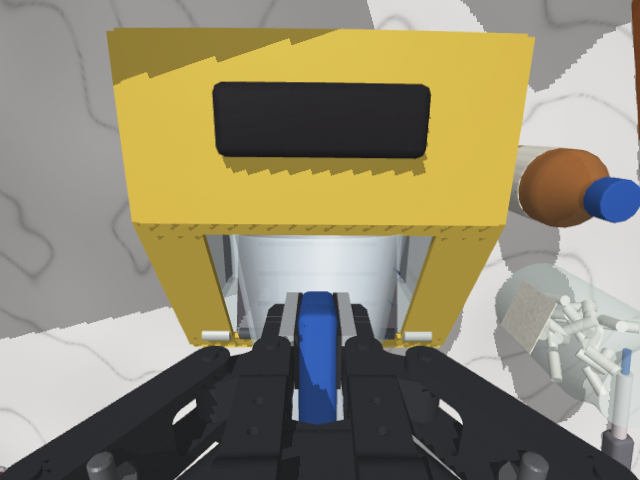

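Emit:
servo_tool(deltas=[[[5, -2.3, -7.7, 8, 0], [5, -5.8, -19, 15, 0], [5, -11, -36, 37, 0], [5, -17.4, -57.4, 68, 0], [5, -27.6, -91, 98, 0]]])

```text
time: 15.8
tool_pos: [0.5049, 0.1969, 0.3024]
tool_rot: [-0.001, 0.803, 0.596, -0.001]
contact_force: [0.8, -0.2, -1.1]
gripper_width: 0.154
```

```bash
python3 -c "
from h import *
s=state();print(np.round(s['tool_pos'],4),s['contact_force'],s['joint_pos'])
im=snap('scene','s19');snap('wrist','w19')
cv2.imwrite('pics/s19c.png',cv2.resize(im[60:260,260:500,::-1],None,fx=3.3,fy=3,interpolation=cv2.INTER_CUBIC))"
```

```text
[0.5049 0.1969 0.3024] [ 0.75491253 -0.24109432 -1.07258558] [ 2.34180503e-01 -1.70587869e-01  1.74078270e+00  4.56046225e-04
  1.57433088e+00  5.28432846e-01]
```

View pics/s19c.png

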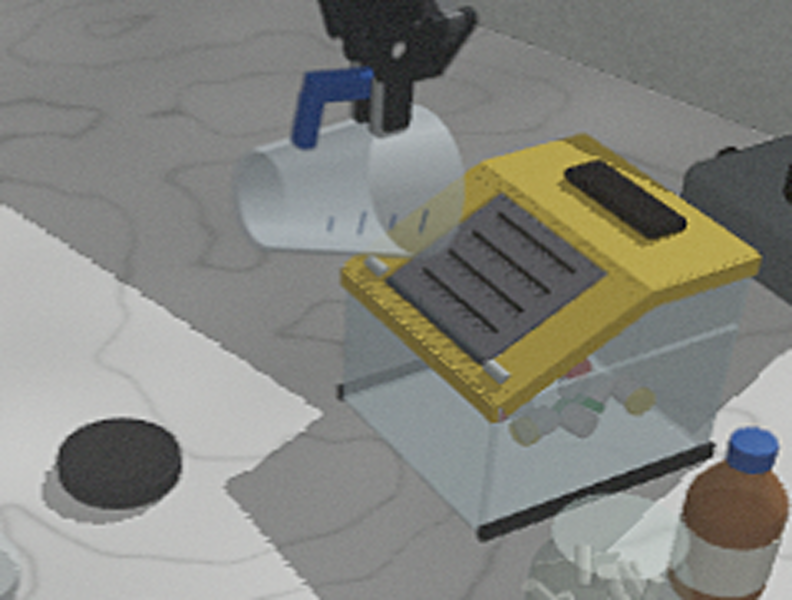

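View pics/w19.png

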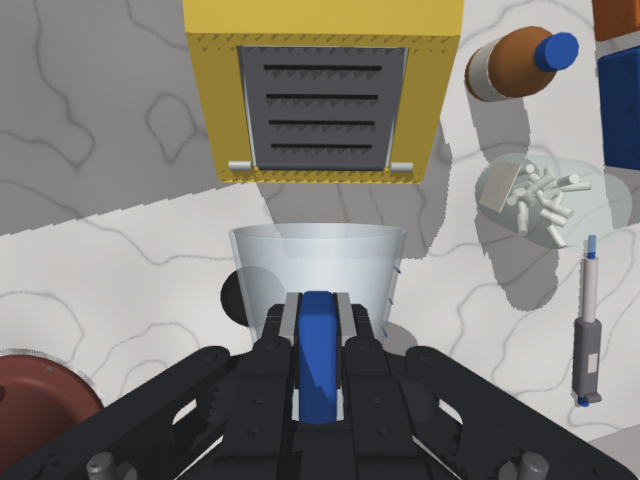

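```bash
python3 - <<'E'
from h import *
s=state();im=cv2.imread('pics/s19.png');L=[]
for t,g in ((96,(-66,64)),(100,(-66,64)),(100,(-63,68))):
    overlay('scene',im,s['tool_pos'],s['tool_rot'],t,'x',crop=(320,60,420,150),f=6,g=g);L.append(cv2.imread('pics/x.png'))
cv2.imwrite('pics/o19.png',cv2.resize(np.hstack(L),None,fx=.44,fy=.44,interpolation=cv2.INTER_AREA))
E
```

```text
(no output)
```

View pics/o19.png

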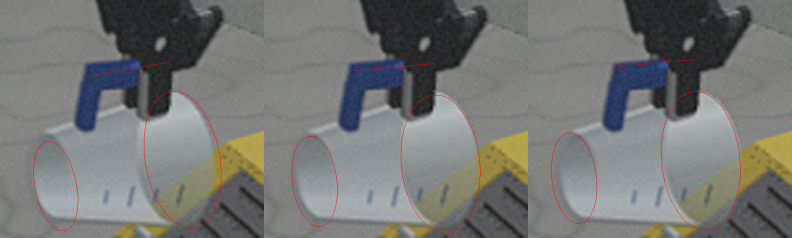

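Emit:
servo_tool(deltas=[[[5, -4, -18, 8, 1.7], [5, -8, -36, 16, 3.4], [5, -12, -54, 20, 5.1], [5, -15, -70, 20, 6.8], [5, -15, -70, 20, 8.5]]])

```text
time: 16.52
tool_pos: [0.4902, 0.127, 0.321]
tool_rot: [-0.002, 0.467, 0.884, -0.001]
contact_force: [-0.2, 0.8, -1.5]
gripper_width: 0.156
```

Emit:
servo_tool(deltas=[[[5, 0, 0, 0, 1.7], [5, 0, 0, 0, 3.4], [5, 0, 0, 0, 5.1], [5, 0, 0, 0, 6.8], [5, 0, 0, 0, 8.5]]])

```text
time: 17.15
tool_pos: [0.4902, 0.1279, 0.3207]
tool_rot: [-0.002, 0.04, 0.999, 0.0]
contact_force: [-0.3, -0.5, -0.9]
gripper_width: 0.151
```

Emit:
servo_tool(deltas=[[[5, 0, 0, 0, 1.7], [5, 0, 0, 0, 3.4], [5, 0, 0, 0, 5.1], [5, 0, 0, 0, 6.8], [5, 0, 0, 0, 8.5]]])

```text
time: 17.77
tool_pos: [0.4903, 0.1278, 0.3207]
tool_rot: [-0.002, -0.394, 0.919, 0.001]
contact_force: [0.8, -0.4, -1.4]
gripper_width: 0.151
```

Emit:
servo_tool(deltas=[[[5, 0, 0, -30, 1.7], [5, 0, 0, -60, 3.4], [5, 0, 0, -90, 4.5], [5, 0, 0, -115, 4.5], [5, 0, 0, -125, 4.5]]])

```text
time: 18.4
tool_pos: [0.489, 0.1276, 0.1943]
tool_rot: [-0.003, -0.595, 0.803, 0.002]
contact_force: [0.0, 0.3, -1.1]
gripper_width: 0.156
```

```bash
python3 -c "
from h import *
s=state();p=s['tool_pos'];print(np.round(p,4),s['tool_rot'],s['contact_force'],s['joint_pos']);print('U',369-p[:2]@A*1000,'perp',p[:2]@N*1000,np.degrees(2*np.arctan2(s['tool_rot'][2],s['tool_rot'][1])))
im=snap('scene','s20');snap('wrist','w20')
cv2.imwrite('pics/s20c.png',cv2.resize(im[60:260,260:500,::-1],None,fx=3.3,fy=3,interpolation=cv2.INTER_CUBIC))"
```

```text
[0.489  0.1276 0.1943] [-0.00255654 -0.5954292   0.8034018   0.00175709] [ 0.03454372  0.31049019 -1.0575775 ] [ 1.07719133e-01 -1.93501213e-01  1.94135067e+00  4.53293708e-04
  1.39993140e+00 -2.73876232e+00]
U 104.72618970699608 perp 430.78782973236235 253.0868781353775
```

View pics/s20c.png

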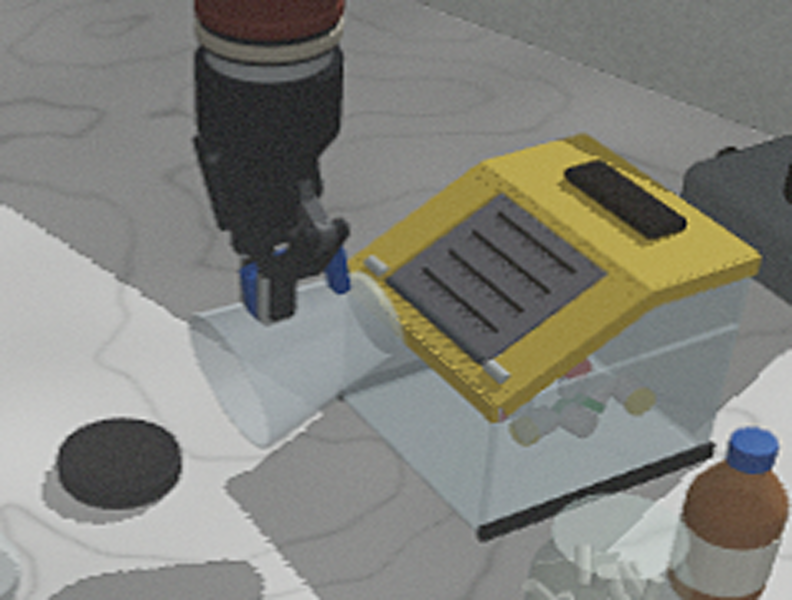

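View pics/w20.png

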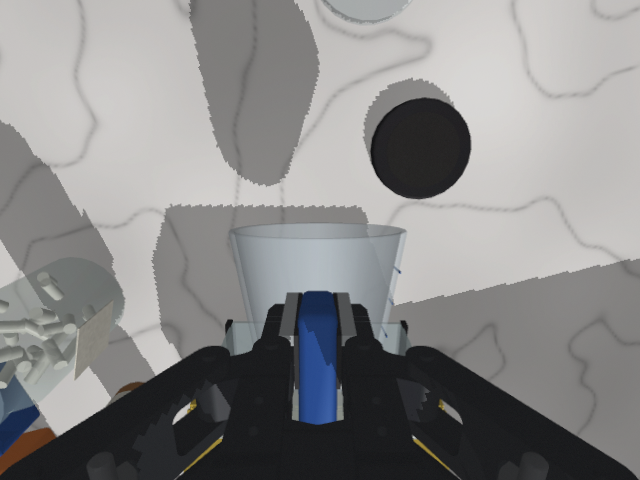

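Emit:
servo_tool(deltas=[[[5, 5, 16, -3, 0], [5, 7, 23, -2, 0], [5, 10, 33, 7.5, 0], [5, 12.4, 41, 13.5, 0], [5, 14.5, 47.8, 18.5, 0]]])

```text
time: 19.12
tool_pos: [0.5053, 0.1745, 0.2168]
tool_rot: [-0.002, -0.596, 0.803, -0.002]
contact_force: [-1.3, -6.2, -2.9]
gripper_width: 0.153
```

```bash
cat > look2.py <<'E'
from h import *
import sys
k=sys.argv[1];s=state();p=s['tool_pos'];print(np.round(p,4),s['contact_force'],s['ft_torque']);print('U',369-p[:2]@A*1000,'perp',p[:2]@N*1000)
im=snap('scene','s'+k)[:,:,::-1].copy();L=[]
for t in [float(x) for x in sys.argv[2:]]:
    overlay('scene',im,p,s['tool_rot'],t,'x',crop=(310,80,450,210),f=5,g=(-62,70));L.append(cv2.imread('pics/x.png'))
cv2.imwrite(f'pics/o{k}.png',cv2.resize(np.hstack(L),None,fx=.57,fy=.57,interpolation=cv2.INTER_AREA))
E
python3 look2.py 21 80 90
```

```text
[0.5053 0.1745 0.2168] [-1.30524139 -6.17921764 -2.87286749] [-1.54566218  0.37866933  0.0175223 ]
U 55.18056820935158 perp 432.7745441674556
```

View pics/o21.png

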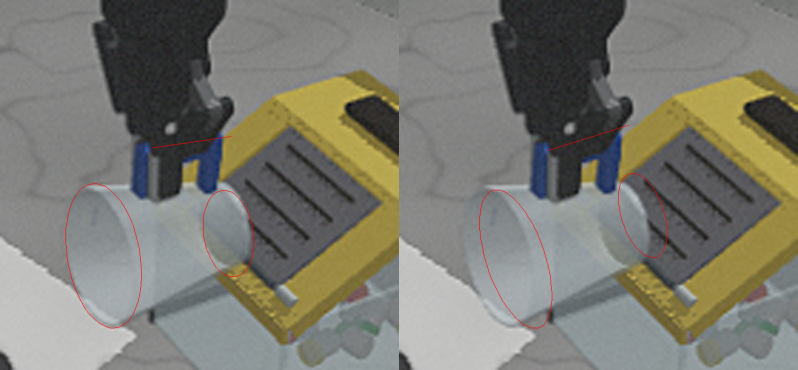

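Emit:
servo_tool(deltas=[[[5, 2.6, 8.5, 3.5, 0], [5, 5.1, 16.7, 6.5, 0], [5, 7.7, 25.4, 9, 0], [5, 10.3, 34, 11, 0], [5, 13, 43, 12.5, 0]]])

```text
time: 19.8
tool_pos: [0.5188, 0.2177, 0.2302]
tool_rot: [-0.001, -0.595, 0.803, -0.001]
contact_force: [-1.7, -3.6, -0.2]
gripper_width: 0.157
```

```bash
python3 look2.py 22 55 65
```

```text
[0.5188 0.2177 0.2302] [-1.69689136 -3.57024374 -0.15123069] [-1.22333786  0.44539198 -0.07823119]
U 9.8564134003405 perp 433.0504194947972
```

View pics/o22.png

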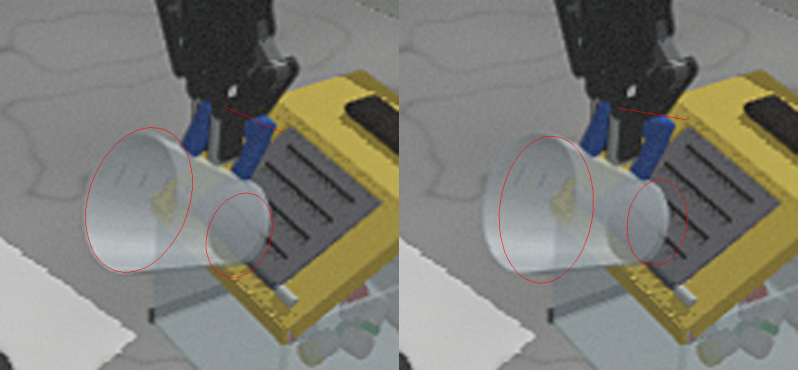

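Emit:
servo_tool(deltas=[[[5, 2.6, 8.5, 0.5, 0], [5, 4.7, 15.4, 0.5, 0], [5, 6.4, 21, 0, 0], [5, 8.1, 26.8, -1.5, 0], [5, 8.1, 26.8, -1.5, 0]]])

```text
time: 20.48
tool_pos: [0.5271, 0.2454, 0.2289]
tool_rot: [0.0, -0.596, 0.803, -0.001]
contact_force: [-1.2, -3.7, 4.1]
gripper_width: 0.157
```

```bash
python3 look2.py 23 38 45
```

```text
[0.5271 0.2454 0.2289] [-1.21732125 -3.68917189  4.11657314] [-1.04948312  0.40510986 -0.0147511 ]
U -19.002148433205434 perp 433.0492745185046
```

View pics/o23.png

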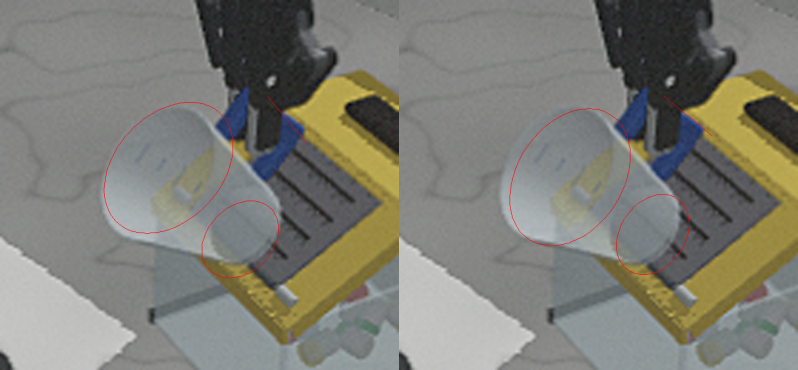

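Emit:
servo_tool(deltas=[[[5, 0, 0, 12, 0], [5, -3, -10, 32, 0], [5, -9, -30, 48, 0], [5, -16, -60, 55, -1.2], [5, -22, -100, 55, -2.9]]])

```text
time: 21.15
tool_pos: [0.505, 0.1448, 0.2853]
tool_rot: [0.002, -0.465, 0.885, -0.0]
contact_force: [0.9, -0.2, -1.2]
gripper_width: 0.153
```

Emit:
servo_tool(deltas=[[[5, -5, -40, -5, -1.7], [5, -10, -80, -10, -3.4], [5, -15, -120, -20, -5.1], [5, -20, -160, -30, -6.8], [5, -25, -200, -40, -8.5]]])

```text
time: 21.78
tool_pos: [0.4797, -0.0562, 0.2439]
tool_rot: [0.002, -0.038, 0.999, -0.0]
contact_force: [-0.1, 0.7, -1.2]
gripper_width: 0.151
```

Emit:
servo_tool(deltas=[[[5, -4, -30, -10, -1.7], [5, -8, -60, -20, -3.4], [5, -11, -80, -25, -5.1], [5, -13, -97, -25, -6.8], [5, -13, -97, -25, -8.5]]])

```text
time: 22.4
tool_pos: [0.4668, -0.1531, 0.219]
tool_rot: [0.001, 0.397, 0.918, 0.0]
contact_force: [0.4, -0.0, -0.2]
gripper_width: 0.155
```

Emit:
servo_tool(deltas=[[[5, 0, 0, -15, -1.7], [5, 0, 0, -30, -3.4], [5, 0, 0, -45, -5.1], [5, 0, 0, -60, -5.1], [5, 0, 0, -65, -5.1]]])

```text
time: 23.02
tool_pos: [0.4663, -0.1517, 0.152]
tool_rot: [-0.0, 0.621, 0.784, 0.0]
contact_force: [0.1, -0.3, -1.0]
gripper_width: 0.153
```

```bash
cat >> h.py <<'E'
TH=np.array([-.227,.974]);TP=np.array([.974,.227])
E
cat > look3.py <<'E'
from h import *
import sys
k=sys.argv[1];g=(-62,70);s=state();p=s['tool_pos'];print(np.round(p,4),s['contact_force'],s['ft_torque'],s['gripper_width']);print('h',p[:2]@TH*1000,'perp',p[:2]@TP*1000,'heading',np.degrees(2*np.arctan2(s['tool_rot'][2],s['tool_rot'][1])))
im=snap('scene','s'+k)[:,:,::-1].copy();L=[]
for t in [float(x) for x in sys.argv[2:]]:
    overlay('scene',im,p,s['tool_rot'],t,'x',crop=(90,190,330,400),f=3,g=g);L.append(cv2.imread('pics/x.png'))
cv2.imwrite(f'pics/o{k}.png',cv2.resize(np.hstack(L),None,fx=.55,fy=.55,interpolation=cv2.INTER_AREA))
E
python3 look3.py 24 35 42; python3 -c "
from h import *
snap('wrist','w24');snap('top','t24')"
```

```text
[ 0.4663 -0.1517  0.152 ] [ 0.0909966  -0.33890277 -1.0246534 ] [0.04497813 0.00559783 0.00321923] 0.153331484918757
h -253.589948430121 perp 419.7218101878298 heading 103.20825383370659
```

View pics/o24.png

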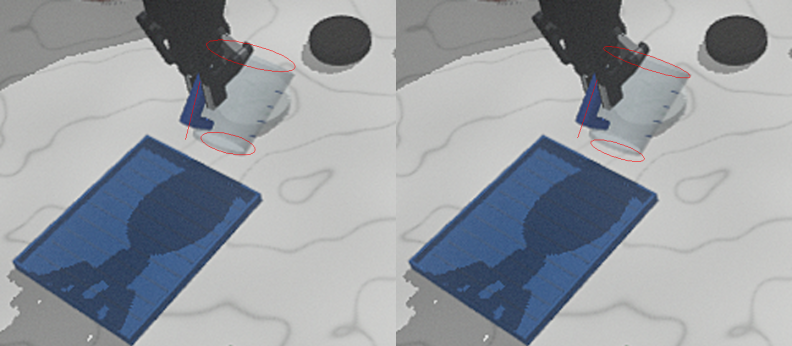

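View pics/w24.png

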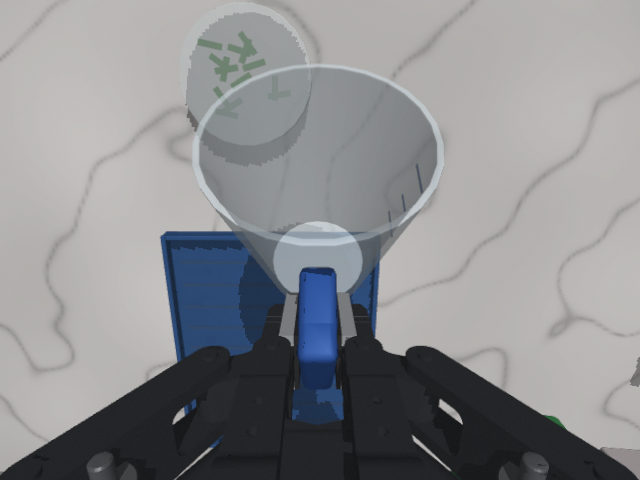

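```bash
python3 - <<'E'
import fitt
from h import *
fitt.fitt(193,444,65,245,t0=40,g0=(-63,69))
c=calibration('wrist')
for uv in((162,233),(378,236)):
    p=onz(c,*uv,.014)[:2]*1000;print(p,p@TH,p@TP)
E
```

```text
t,g [ 47.9 -65.4  61.3] [-0.9 -2.9 -0.4 -1.2 -3.9  0.7]
corner [-450.1   41. ]
s20 [-433.1   51.6]
lip [-362.4   96.1]
back [-426.8  167.3]
[ 350.49635472 -177.0915901 ] -252.04988127836623 301.18365854444676
[ 512.55184185 -141.58575209] -254.25379063904427 467.08552824087656
```

Emit:
servo_tool(deltas=[[[5, 0, 0, -18, 0], [5, 0, 0, -32, 0], [5, 2.3, -10, -32, 0], [5, 4.5, -19.3, -34, 0], [5, 6.6, -28.2, -37, 0]]])

```text
time: 23.8
tool_pos: [0.4736, -0.18, 0.1163]
tool_rot: [-0.001, 0.622, 0.783, 0.001]
contact_force: [-1.0, 3.2, 3.7]
gripper_width: 0.153
```

```bash
python3 look3.py 25 32 40
```

```text
[ 0.4736 -0.18    0.1163] [-0.97218904  3.24197877  3.70963828] [1.30523344 0.50019779 0.05243782] 0.15267521499441056
h -282.87954228793853 perp 420.4453272822297 heading 103.05387787585941
```

View pics/o25.png

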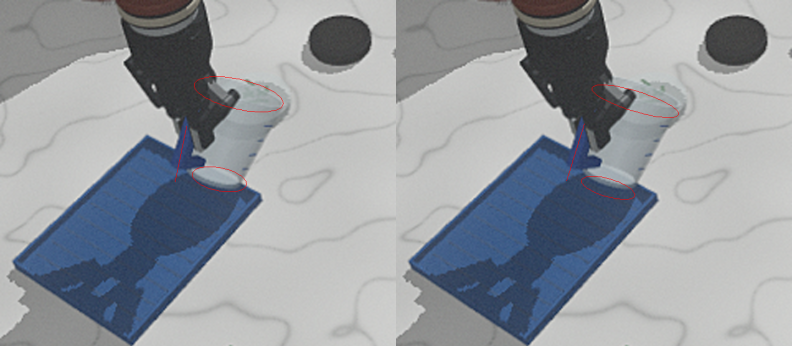

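Emit:
servo_tool(deltas=[[[5, 1.8, -7.8, -3, 0], [5, 3.7, -15.8, -6.5, 0], [5, 5.6, -24, -11, 0], [5, 7.3, -31.2, -16, 0], [5, 8.9, -38, -22, 0]]])

```text
time: 24.48
tool_pos: [0.4831, -0.2194, 0.095]
tool_rot: [0.001, 0.622, 0.783, -0.0]
contact_force: [-2.2, 1.8, 5.5]
gripper_width: 0.155
```

```bash
python3 look3.py 26 5 12; python3 -c "
from h import *
snap('wrist','w26')"
```

```text
[ 0.4831 -0.2194  0.095 ] [-2.21146096  1.84154788  5.47403122] [0.67401181 0.48976981 0.09344867] 0.15547712219348853
h -323.390117830823 perp 420.71136134241243 heading 103.09082619516366
```

View pics/o26.png

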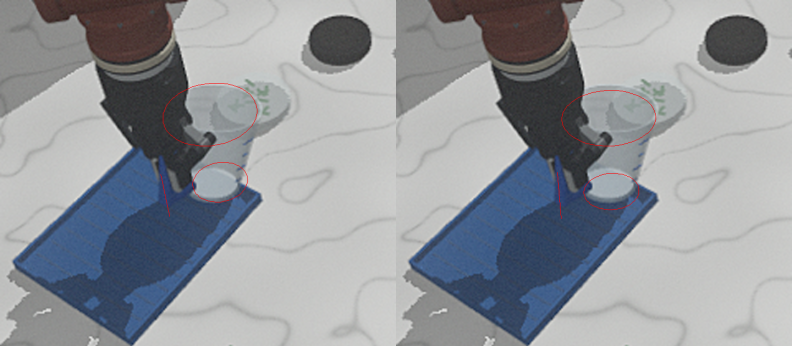

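View pics/w26.png

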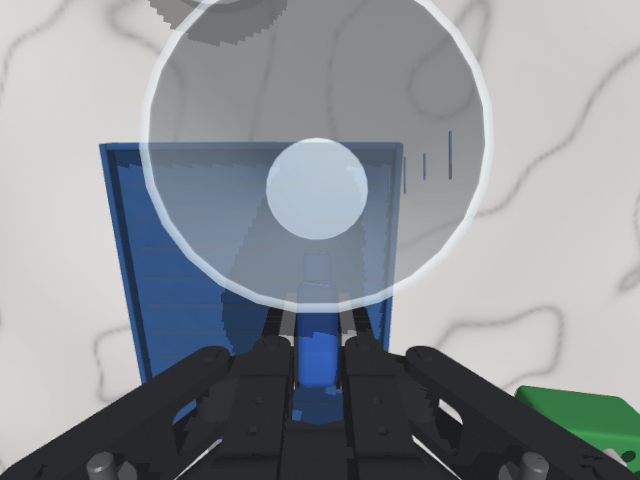

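```bash
python3 - <<'E'
from h import *
from scipy.optimize import least_squares
s=state();tp=s['tool_pos'];th=2*np.arctan2(s['tool_rot'][2],s['tool_rot'][1]);c=calibration('wrist');ph=np.linspace(0,2*np.pi,181)
def res(x):
    e=[]
    for r,z,obs in((48,102,(143,493,None,312)),(30,0,(266,368,138,240))):
        w=bpt(tp,th,x[0],np.c_[r*np.cos(ph),r*np.sin(ph),0*ph+z],(x[1],x[2]));uv=np.array([proj(c,q) for q in w])
        for o,v in zip(obs,(uv[:,0].min(),uv[:,0].max(),uv[:,1].min(),uv[:,1].max())):
            if o: e.append(v-o)
    return e+[.3*(x[1]+64),.3*(x[2]-66)]
r=least_squares(res,[10,-64,66],diff_step=1e-3);print(r.x,np.round(r.fun,1))
t=np.radians(r.x[0]);g=r.x[1:]
for q in((30,0),(-30,0),(-78,17),(-78,79)):
    q=np.array(q)-g;print(np.round([tp[:2]@TH*1000+q[0]*np.cos(t)+q[1]*np.sin(t),tp[2]*1000-q[0]*np.sin(t)+q[1]*np.cos(t)],1))
E
```

```text
[ 17.18762096 -65.90001873  58.955802  ] [-0.6 -2.7  0.  -3.   2.3 -2.6  2.7 -0.6 -2.1]
[-249.7    9.9]
[-307.    27.7]
[-347.8   58.1]
[-329.5  117.3]
```

Emit:
servo_tool(deltas=[[[5, 0, 0, 15, 0], [5, 0, 0, 30, 0], [5, -3, -25, 32, 0], [5, -7, -58, 32, 0], [5, -11, -90, 28, 0]]])

```text
time: 25.2
tool_pos: [0.4718, -0.3096, 0.1236]
tool_rot: [0.002, 0.622, 0.783, -0.0]
contact_force: [-0.3, 0.4, -0.7]
gripper_width: 0.153
```

Emit:
servo_tool(deltas=[[[5, 0, 0, -10, 0], [5, 0, 0, -20, 0], [5, 0, 0, -28, 0], [5, 0, 0, -31, 0], [5, 0, 0, -33, 0]]])

```text
time: 25.82
tool_pos: [0.4713, -0.3076, 0.0885]
tool_rot: [-0.0, 0.622, 0.783, -0.0]
contact_force: [-0.4, 0.1, -0.8]
gripper_width: 0.154
```

```bash
python3 look3.py 27 12 17; python3 -c "
from h import *
snap('wrist','w27')"
```

```text
[ 0.4713 -0.3076  0.0885] [-0.41140352  0.0876073  -0.75786257] [-0.06994098 -0.03427305  0.05625916] 0.1538636506292843
h -406.58115700706566 perp 389.23629646069685 heading 103.1204184885848
```

View pics/o27.png

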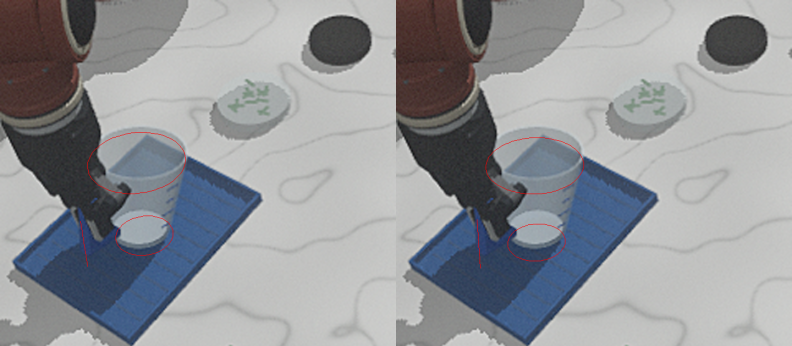

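View pics/w27.png

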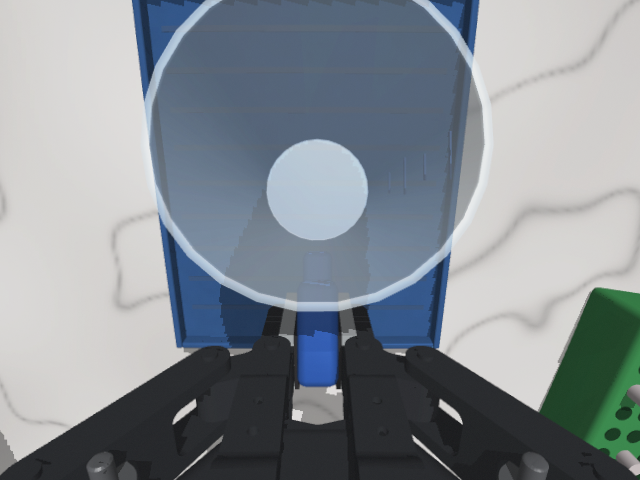

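Emit:
servo_tool(deltas=[[[5, 0, 0, -3, 0], [5, 0.5, -2, -6, 0], [5, 1, -4, -9, 0], [5, 1.5, -6.5, -12, 0], [5, 2, -9, -15, 0]]])

```text
time: 26.55
tool_pos: [0.4741, -0.3181, 0.0757]
tool_rot: [0.001, 0.622, 0.783, -0.0]
contact_force: [-0.7, -0.9, 8.8]
gripper_width: 0.155
```

```bash
python3 look3.py 28 3 8
```

```text
[ 0.4741 -0.3181  0.0757] [-0.71219499 -0.89845901  8.7806548 ] [0.6525769  0.44189719 0.12489719] 0.15489948571992682
h -417.46102174988874 perp 389.5921148149734 heading 103.08042095286075
```

View pics/o28.png

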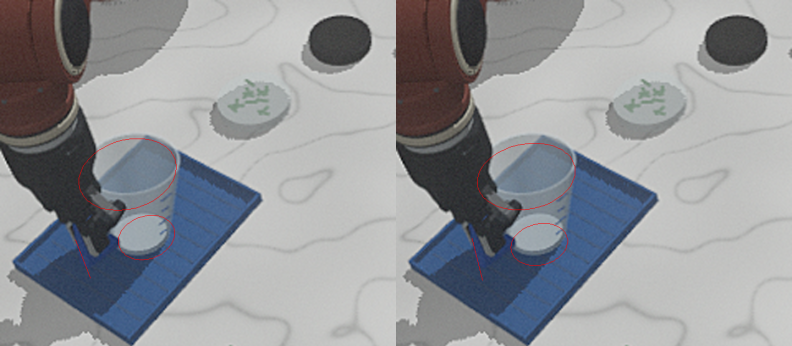

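Emit:
servo_tool(deltas=[[[5, 0.4, -1.8, -2, 0], [5, 0.8, -3.5, -4, 0], [5, 1.1, -4.5, -5.5, 0], [5, 1.3, -5.5, -7, 0]]])

```text
time: 27.1
tool_pos: [0.4754, -0.3237, 0.0687]
tool_rot: [0.001, 0.622, 0.783, -0.0]
contact_force: [-0.7, -0.8, 6.7]
gripper_width: 0.159
```

```bash
python3 look3.py 29 0 4;python3 -c "
from h import *
snap('wrist','w29')"
```

```text
[ 0.4754 -0.3237  0.0687] [-0.66373199 -0.84588667  6.69845905] [0.42677606 0.34132634 0.07385501] 0.15864826278342845
h -423.17398164044164 perp 389.5743552425059 heading 103.0791103375587
```

View pics/o29.png

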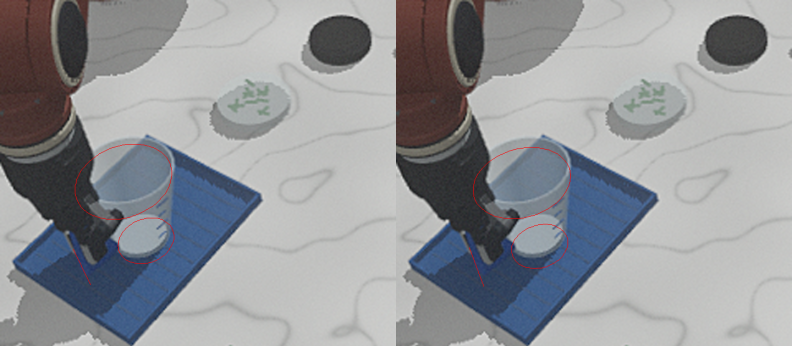

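View pics/w29.png

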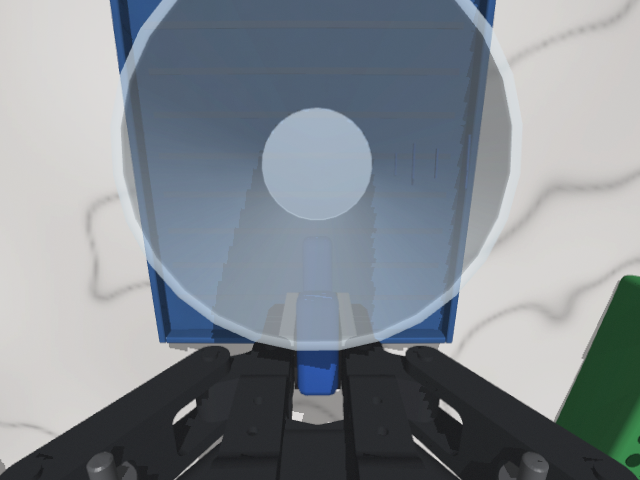

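Emit:
servo_tool(deltas=[[[5, 0.2, -0.8, -1.5, 0], [5, 0.4, -1.5, -3, 0], [5, 0.5, -2, -4.5, 0]]])

```text
time: 27.58
tool_pos: [0.4762, -0.3263, 0.0647]
tool_rot: [0.002, 0.622, 0.783, -0.001]
contact_force: [-0.4, -3.0, 7.3]
gripper_width: 0.158
```

Emit:
servo_tool(deltas=[[[5, 0, 0, -1, 0], [5, 0.1, -0.5, -2, 0], [5, 0.1, -0.5, -2, 0]]])

```text
time: 27.95
tool_pos: [0.4765, -0.3273, 0.0632]
tool_rot: [0.002, 0.622, 0.783, -0.001]
contact_force: [-1.6, -3.0, 9.1]
gripper_width: 0.15
```

```bash
python3 look3.py 30 0 4;python3 -c "
from h import *
snap('wrist','w30')"
```

```text
[ 0.4765 -0.3273  0.0632] [-1.58658552 -3.03658372  9.0551526 ] [0.19250189 0.41420545 0.17289202] 0.14985200771956478
h -426.99407452901403 perp 389.7956897659661 heading 103.0902434355852
```

View pics/o30.png

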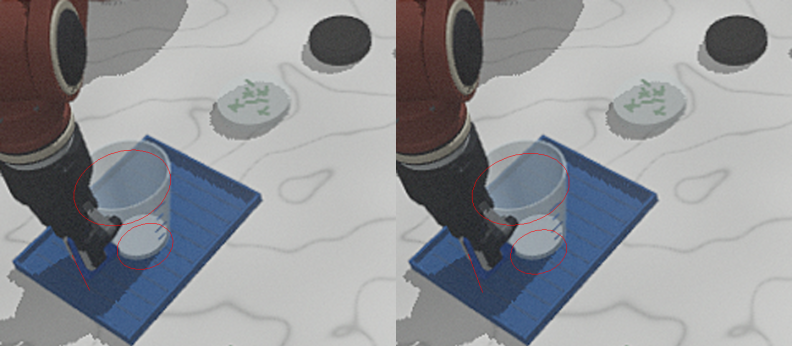

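View pics/w30.png

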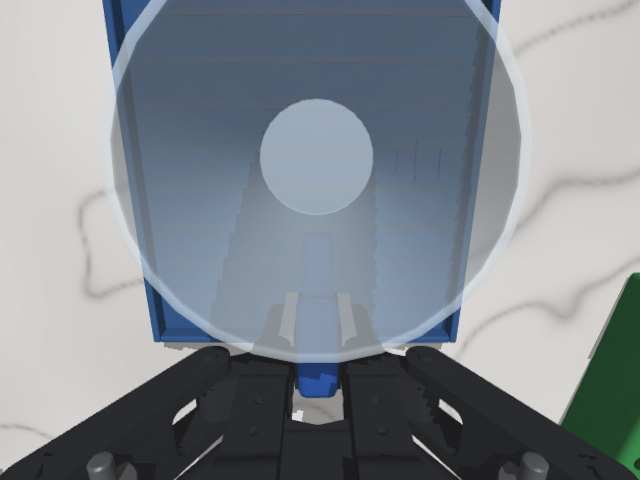

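```bash
python3 - <<'E'
from h import *
from scipy.optimize import least_squares
s=state();tp=s['tool_pos'];th=2*np.arctan2(s['tool_rot'][2],s['tool_rot'][1]);c=calibration('wrist');ph=np.linspace(0,2*np.pi,181)
im=cv2.imread('pics/w30.png')
L=[]
for t,g in ((0,(-66,59)),(3,(-66,59)),(-3,(-66,59))):
    overlay('wrist',im,tp,s['tool_rot'],t,'x',crop=(80,0,560,400),f=1,g=g);L.append(cv2.imread('pics/x.png'))
cv2.imwrite('pics/ow30.png',cv2.resize(np.hstack(L),None,fx=.55,fy=.55))
E
```

```text
(no output)
```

View pics/ow30.png

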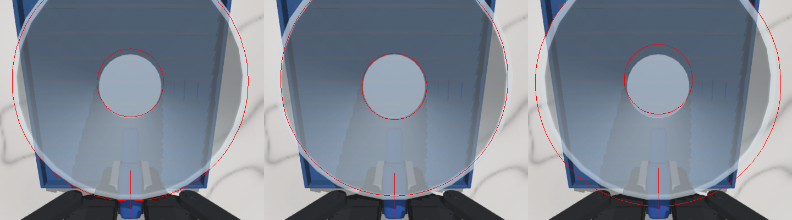

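Emit:
servo_tool(deltas=[[[5, 0.1, -0.3, -1.2, 0], [5, 0.2, -0.6, -2.4, 0], [5, 0.2, -0.8, -3.5, 0], [5, 0.2, -0.8, -3.5, 0]]])

```text
time: 28.55
tool_pos: [0.4771, -0.3289, 0.06]
tool_rot: [0.004, 0.622, 0.783, -0.001]
contact_force: [-0.3, -4.8, 7.6]
gripper_width: 0.157
```

Emit:
servo_tool(deltas=[[[5, 0.1, -0.2, -1, 0], [5, 0.1, -0.4, -2, 0], [5, 0.1, -0.4, -2, 0]]])

```text
time: 28.92
tool_pos: [0.4773, -0.3295, 0.0589]
tool_rot: [0.004, 0.622, 0.783, -0.001]
contact_force: [-2.6, -4.4, 12.5]
gripper_width: 0.157
```

```bash
python3 look3.py 31 0 4;python3 -c "
from h import *
snap('wrist','w31')
s=state();L=[];im=cv2.imread('pics/w31.png')
for t,g in ((0,(-66,56)),(2,(-66,56)),(4,(-66,56))):
    overlay('wrist',im,s['tool_pos'],s['tool_rot'],t,'x',crop=(80,0,560,400),f=1,g=g);L.append(cv2.imread('pics/x.png'))
cv2.imwrite('pics/ow31.png',cv2.resize(np.hstack(L),None,fx=.55,fy=.55))"
```

```text
[ 0.4773 -0.3295  0.0589] [-2.57478865 -4.4270402  12.47185202] [-0.00229345  0.59851726  0.1935078 ] 0.15742249385285081
h -429.2684339870183 perp 390.13134956727004 heading 103.10111102885621
```

View pics/ow31.png

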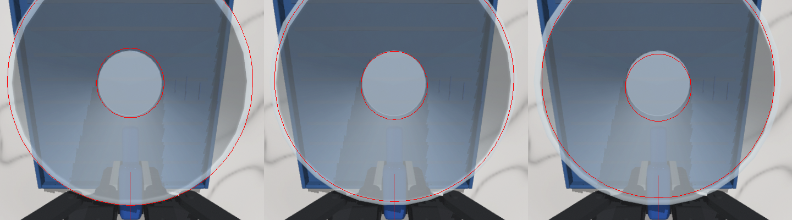

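Emit:
servo_tool(deltas=[[[5, 0, 0, -1.5, 0], [5, 0, 0, -1.5, 0], [5, 0, 0, 1, 0], [5, 0, 0, 3, 0], [5, 0, 0, 3, 0]]])

```text
time: 29.65
tool_pos: [0.4759, -0.3267, 0.0584]
tool_rot: [0.001, 0.622, 0.783, -0.0]
contact_force: [-0.5, -1.3, 4.9]
gripper_width: 0.15
```

```bash
python3 look3.py 32 0 4;python3 -c "
from h import *
snap('wrist','w32')
s=state();L=[];im=cv2.imread('pics/w32.png')
for t,g in ((-1,(-66,55)),(1,(-66,55)),(3,(-66,55))):
    overlay('wrist',im,s['tool_pos'],s['tool_rot'],t,'x',crop=(80,0,560,400),f=1,g=g);L.append(cv2.imread('pics/x.png'))
cv2.imwrite('pics/ow32.png',cv2.resize(np.hstack(L),None,fx=.55,fy=.55))"
```

```text
[ 0.4759 -0.3267  0.0584] [-0.51064059 -1.31035055  4.92806975] [-0.16726511  0.0085324  -0.0375814 ] 0.14973033922406123
h -426.2587621261531 perp 389.31945857321625 heading 103.08170922423226
```

View pics/ow32.png

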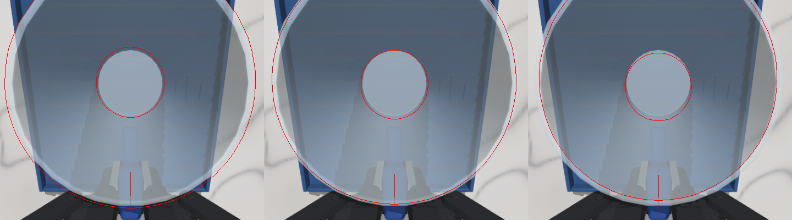

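View pics/o32.png

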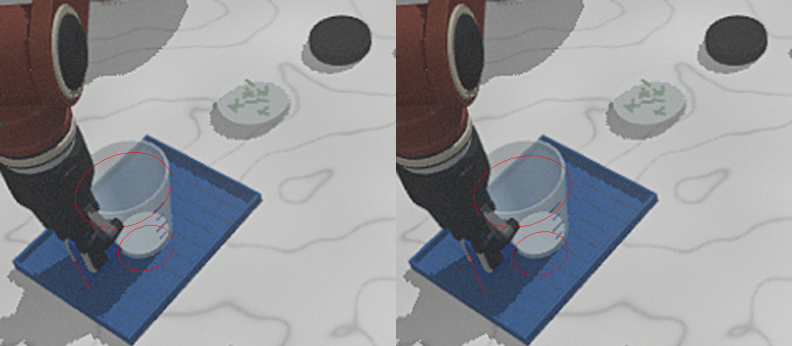

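Emit:
servo_tool(deltas=[[[14, 0, 0, 0, 0], [15, 0, 0, 0, 0], [16, 0, 0, 0, 0], [18, 0, 0, 0.5, 0], [22, 0, 0, 1, 0]]])

```text
time: 30.38
tool_pos: [0.4753, -0.326, 0.0584]
tool_rot: [-0.0, 0.622, 0.783, 0.0]
contact_force: [0.2, 0.3, -0.1]
gripper_width: 0.26
```

```bash
python3 look3.py 33 0;python3 -c "
from h import *
snap('wrist','w33')"
```

```text
[ 0.4753 -0.326   0.0584] [ 0.24968861  0.30214338 -0.11242045] [ 0.03757364  0.0439872  -0.00786137] 0.2600812561024004
h -425.4376196665591 perp 388.8939752099909 heading 103.08079404310224
```

View pics/w33.png

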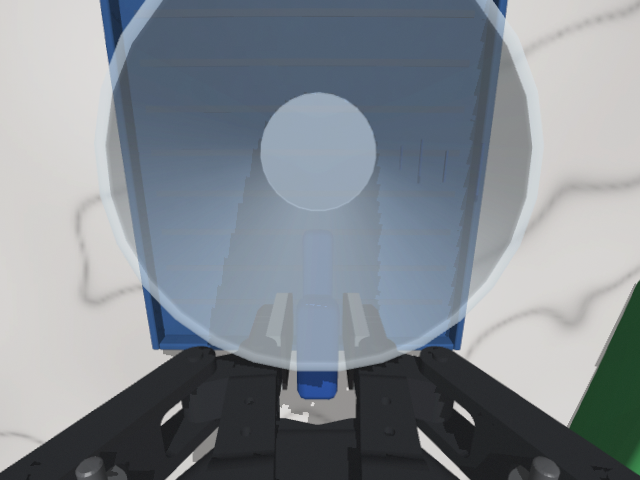

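View pics/o33.png

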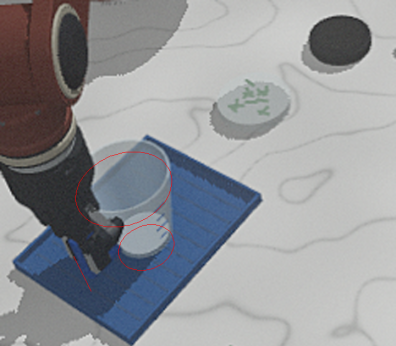

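Emit:
servo_tool(deltas=[[[24, 0, 0, 3, 0], [26, 0, 0, 12, 0], [30, 0, -1, 28, 0], [30, 0, -3, 50, 0], [30, 2, -10, 80, 0]]])

```text
time: 31.1
tool_pos: [0.4772, -0.336, 0.1399]
tool_rot: [-0.0, 0.622, 0.783, 0.0]
contact_force: [0.3, -0.2, -1.2]
gripper_width: 0.352
```

Emit:
servo_tool(deltas=[[[30, 0, -20, 40, 0], [30, 0, -30, 80, 0], [30, 0, -40, 120, 0], [30, 0, -40, 140, 0]]])

```text
time: 31.6
tool_pos: [0.478, -0.3773, 0.283]
tool_rot: [0.003, 0.622, 0.783, -0.0]
contact_force: [0.8, 0.8, 0.3]
gripper_width: 0.353
```

```bash
python3 -c "
from h import *
s=state();print(s['tool_pos'],s['contact_force'],s['time'])
im=snap('scene','s34');t=snap('top','t34')
a=im[190:400,90:330,::-1];cv2.imwrite('pics/s34a.png',cv2.resize(a,None,fx=3,fy=2.8,interpolation=cv2.INTER_CUBIC))
b=im[95:245,350:500,::-1];cv2.imwrite('pics/s34b.png',cv2.resize(b,None,fx=5,fy=4,interpolation=cv2.INTER_CUBIC))"
```

```text
[ 0.47797021 -0.3773435   0.28302437] [0.78259927 0.75166617 0.28840389] 31.6
```

View pics/s34a.png

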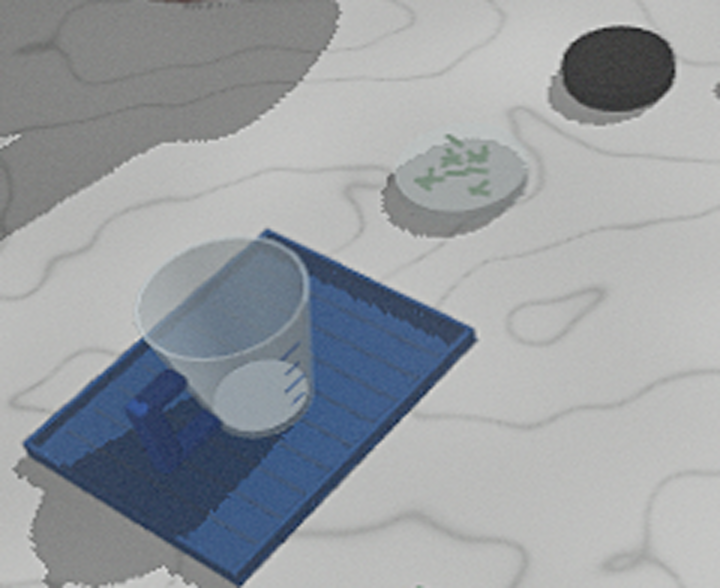

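View pics/s34b.png

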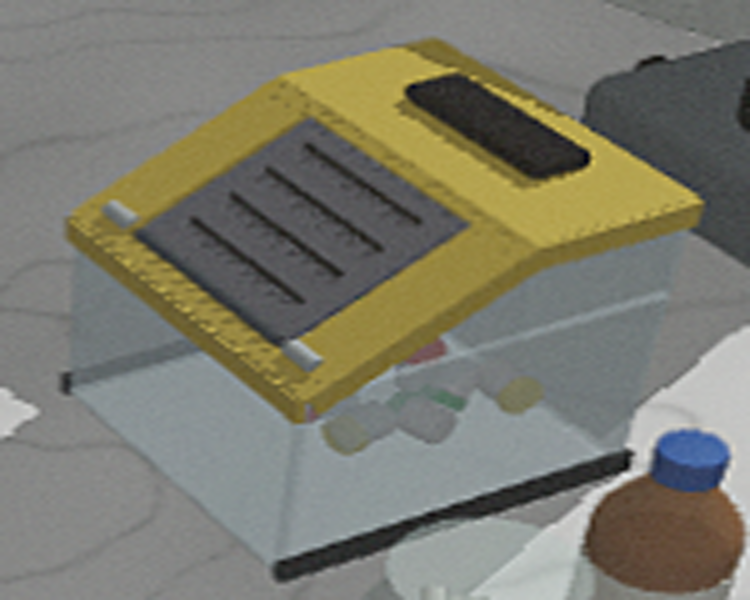

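View pics/t34.png

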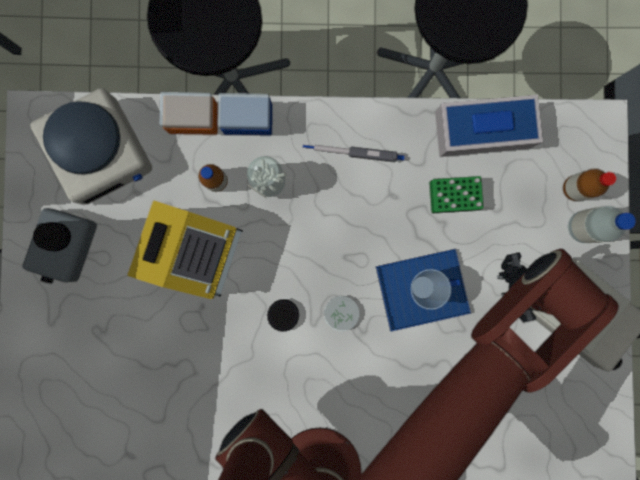

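Emit:
servo_tool(deltas=[[[30, 0, 0, 0, 0], [30, 0, 0, 0, 0], [30, 0, 0, 0, 0], [30, 0, 0, 0, 0]]])

```text
time: 32.2
tool_pos: [0.4772, -0.3759, 0.2778]
tool_rot: [-0.001, 0.622, 0.783, 0.0]
contact_force: [0.2, 0.6, 0.1]
gripper_width: 0.352
```

```bash
python3 -c "
from h import *
s=state();print(s['time'],s['contact_force'],s['joint_vel'].max() if hasattr(s['joint_vel'],'max') else s['joint_vel'])
a=cv2.imread('pics/top0.png').astype(int);b=snap('top','t35')[:,:,::-1].astype(int)
d=np.abs(a-b).max(2)
for n,(x0,y0,x1,y1) in dict(bin=(125,195,245,302),bottle=(195,160,228,192),jar=(245,153,290,200),rack=(428,175,486,215),dish=(322,292,366,332),lid=(264,296,302,334),pip=(300,140,412,164),oldspot=(330,200,390,245)).items():
    print(n,d[y0:y1,x0:x1].mean().round(2),(d[y0:y1,x0:x1]>40).sum())
x=snap('scene','s35')[95:245,350:500,::-1]
y=cv2.resize(x[70:125,50:120],None,fx=11,fy=10,interpolation=cv2.INTER_CUBIC);cv2.imwrite('pics/pots.png',cv2.convertScaleAbs(y,alpha=1.6,beta=-60))
"
```

```text
32.2 [0.18959974 0.64776037 0.05789359] 0.0009645701596525168
bin 5.58 0
bottle 5.83 0
jar 6.19 0
rack 5.28 0
dish 6.53 0
lid 9.4 78
pip 6.54 0
oldspot 44.91 1574
```

View pics/pots.png

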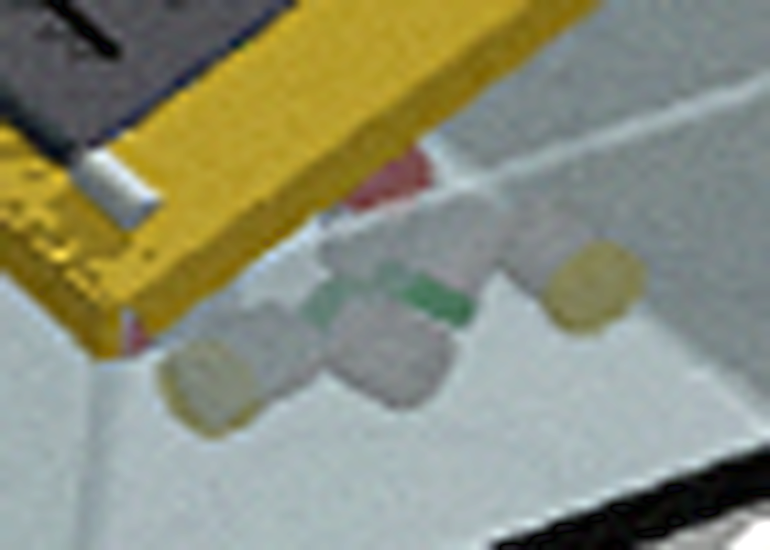

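```bash
python3 -c "
from plant import job_done
print(job_done())"
```

```text
the job is handed in; nothing more can be done
None
```

The job is handed in, finished at 32 s of the 72 s allowed. The pots are in the discard bin, its flap has shut, and the empty beaker stands upright inside the blue tray.

- **How it was done:** The interface cannot tilt the tool, so I gripped the handle from straight above. I tipped the beaker by levering it against the bin's front edge, and its lip pushed the flap in. Afterwards I brought it back upright by pressing its foot against the bin's front edge, the tray wall and then the tray floor.
- **Pots:** The beaker is empty and none lie on the bench. I could only see six of the seven caps through the bin wall (2 yellow, 2 red, 2 green). The third green one is presumably hidden behind the others.
- **Flap:** It looks flush with the lid in the last pictures.
- **Beaker:** It measured within about 2 degrees of upright just before release, and looked upright and still afterwards. The gripper was clear of it by more than 10 cm.
- **Rest of the bench:** Before-and-after pictures of the bin, bottle, jar, rack, dish and pipette show no change. A few pixels changed around the jar lid, which I take to be the arm's shadow.
- **Forces:** The last two pots needed hard pushing. Readings at the wrist reached about 44 N, through the beaker against the bin, and the beaker slipped a few millimetres in the grip. Setting it down pressed about 12 N on the tray.

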